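Load and clamp a purge manifold

TASK

Get the purge manifold ready and start it: shut its supply valve first, then stand every white filter canister upright in a seat and plug each seat left over with a metal blank. Swing the sprung hold-down frame all the way down and, holding it there, slide its bolt fully to the right under the keeper so that it stays down by itself, and last turn the supply valve fully open. Leave the meter and the gauge where they are.

Things in the scene. Friction and masses are not known exactly. Their poses are not given: they have to be found in the camera images.
- manifold: the purge manifold, fixed: grey base plate, on it an air box with a steel seat plate (114 mm in x, 284 in y, top 52 mm high) with 3 round seats in a row along y, a sprung hold-down frame hinged behind them, a keeper front right, a supply valve on the pipe at its left. Origin on the worktop under the middle seat; x to the back, y left, z up; its yaw varies
- seat_1 (a point): floor centre of the right (-y) seat: a round recess 74 mm across and 6 mm deep, floor 46 mm above the worktop, seats 86 mm apart; axes as the manifold's. A canister or blank standing home in it has its listed point 29 mm above this point
- seat_2 (a point): floor centre of the middle seat: a round recess 74 mm across and 6 mm deep, floor 46 mm above the worktop, seats 86 mm apart; axes as the manifold's. A canister or blank standing home in it has its listed point 29 mm above this point
- seat_3 (a point): floor centre of the left (+y) seat: a round recess 74 mm across and 6 mm deep, floor 46 mm above the worktop, seats 86 mm apart; axes as the manifold's. A canister or blank standing home in it has its listed point 29 mm above this point
- can_1_mid (a point): one of up to three white filter canisters, 69 mm across (straight-sided body, gripped round the body), 58 mm high with a short neck on top, about 0.12 kg, standing loose and upright on the worktop at the start; this point is its centre, 29 mm above its underside; z is its upright axis. None if absent this time
- can_2_mid (a point): one of up to three white filter canisters, 69 mm across (straight-sided body, gripped round the body), 58 mm high with a short neck on top, about 0.12 kg, standing loose and upright on the worktop at the start; this point is its centre, 29 mm above its underside; z is its upright axis. None if absent this time
- can_3_mid (a point): one of up to three white filter canisters, 69 mm across (straight-sided body, gripped round the body), 58 mm high with a short neck on top, about 0.12 kg, standing loose and upright on the worktop at the start; this point is its centre, 29 mm above its underside; z is its upright axis. None if absent this time
- blank_1_mid (a point): one of two plain turned blanks of dark steel for plugging a seat that has no canister: a foot 68 mm across and 17 mm high, above it a stem 36 mm across up to 51 mm, then a head 44 mm across, 58 mm high in all, about 0.22 kg; loose and upright on the worktop; this point is on its axis, 29 mm above its underside
- blank_2_mid (a point): one of two plain turned blanks of dark steel for plugging a seat that has no canister: a foot 68 mm across and 17 mm high, above it a stem 36 mm across up to 51 mm, then a head 44 mm across, 58 mm high in all, about 0.22 kg; loose and upright on the worktop; this point is on its axis, 29 mm above its underside
- hold_down (a joint): angle of the hold-down frame: a steel U, arms 138 mm left and right of the manifold's middle, hinged about the manifold's y, with 3 sprung pads that press on what stands in the seats. 0 = down and level, 1.72 = open, leaning a little back; can be pressed to -0.04. Torsion springs always drive it open: at the bolt bar 3 N when open, about 10 N when down; let go unlatched, it flies open
- frame_hinge (a point): mid point of the frame's hinge line, 108 mm above the worktop, 80 mm behind the seats' centres; axes as the manifold's. The bolt bar lies 175 mm from this line: 95 mm in front of the seats' centres and 108 mm high when the frame is down, about 281 mm high when it is open
- bolt (a joint): travel of the bolt bar along the frame: 0 = drawn back (left), 0.030 = thrown fully right (-y of the manifold); 1.5 N of friction, stays where left. Only drawn back (under 0.010) can its right end pass the keeper on the way down; with the frame at about 0 or a little below, it slides in under the keeper's roof, which then holds the frame at about 0.02
- bolt_grip (a point): middle of the grip on the bolt bar at the frame's free end: a round black sleeve along the manifold's y, 20 mm thick and 86 mm long between 28 mm collars; moves with frame and bolt. 50 mm free in front of and behind it. Fingers that pinch it from above, closing along the manifold's x, can swing it down while it rolls between them, then slide it
- keeper (a point): underside of the keeper's roof at the edge where the bolt enters: a steel hook on a post, front right of the manifold; roof underside 116.5 mm, top 126.5 mm above the worktop; axes as the manifold's
- valve (a joint): angle of the quarter-turn supply valve's lever about the vertical: 0 = closed, lever across the pipe, pointing to the back (+x of the manifold); 1.57 = open, lever along the pipe, pointing left (+y of the manifold); opens counter-clockwise seen from above. Stops at both ends; needs about 2 N at the grip, stays where left
- valve_stem (a point): axis of the valve lever, 66 mm above the worktop (the lever's mid height); axes as the manifold's
- valve_grip (a point): point on the valve lever 70 mm from its axis, at the middle of its black grip, which is 16 mm wide, 13 mm high and reaches from 39 to 95 mm from the axis; x points along the lever away from the axis
- meter: bystander: yellow hand-held pressure meter lying on the bench behind the valve, against the guard, 141 x 74 x 27 mm; origin at its underside
- gauge: bystander: round dial gauge lying on its back to the right of the manifold, 73 x 62 x 30 mm; origin at its underside
Things that resemble listed ones, but are neither listed nor needed, are in the scene too. What is shaped like the part that bears can_1_mid but green is not meant.

How it is judged:
On the way, in this order (a step that is already met when the one before it is completed fails the run):
1. the supply valve is shut (value of joint valve below 0.15 rad), for 0.2 s.
2. every canister stands home in a seat and every other seat holds a blank (((horizontal distance between can_1_mid and seat_1 below 0.007 m and z of can_1_mid in the frame of seat_1 between 0.025 and 0.033 m and angle between can_1_mid's own z axis and vertical below 0.08 rad) or (horizontal distance between can_1_mid and seat_2 below 0.007 m and z of can_1_mid in the frame of seat_2 between 0.025 and 0.033 m and angle between can_1_mid's own z axis and vertical below 0.08 rad) or (horizontal distance between can_1_mid and seat_3 below 0.007 m and z of can_1_mid in the frame of seat_3 between 0.025 and 0.033 m and angle between can_1_mid's own z axis and vertical below 0.08 rad)) and ((horizontal distance between can_2_mid and seat_1 below 0.007 m and z of can_2_mid in the frame of seat_1 between 0.025 and 0.033 m and angle between can_2_mid's own z axis and vertical below 0.08 rad) or (horizontal distance between can_2_mid and seat_2 below 0.007 m and z of can_2_mid in the frame of seat_2 between 0.025 and 0.033 m and angle between can_2_mid's own z axis and vertical below 0.08 rad) or (horizontal distance between can_2_mid and seat_3 below 0.007 m and z of can_2_mid in the frame of seat_3 between 0.025 and 0.033 m and angle between can_2_mid's own z axis and vertical below 0.08 rad)) and ((horizontal distance between can_3_mid and seat_1 below 0.007 m and z of can_3_mid in the frame of seat_1 between 0.025 and 0.033 m and angle between can_3_mid's own z axis and vertical below 0.08 rad) or (horizontal distance between can_3_mid and seat_2 below 0.007 m and z of can_3_mid in the frame of seat_2 between 0.025 and 0.033 m and angle between can_3_mid's own z axis and vertical below 0.08 rad) or (horizontal distance between can_3_mid and seat_3 below 0.007 m and z of can_3_mid in the frame of seat_3 between 0.025 and 0.033 m and angle between can_3_mid's own z axis and vertical below 0.08 rad)) and ((horizontal distance between can_1_mid and seat_1 below 0.007 m and z of can_1_mid in the frame of seat_1 between 0.025 and 0.033 m and angle between can_1_mid's own z axis and vertical below 0.08 rad) or (horizontal distance between can_2_mid and seat_1 below 0.007 m and z of can_2_mid in the frame of seat_1 between 0.025 and 0.033 m and angle between can_2_mid's own z axis and vertical below 0.08 rad) or (horizontal distance between can_3_mid and seat_1 below 0.007 m and z of can_3_mid in the frame of seat_1 between 0.025 and 0.033 m and angle between can_3_mid's own z axis and vertical below 0.08 rad) or (horizontal distance between blank_1_mid and seat_1 below 0.007 m and z of blank_1_mid in the frame of seat_1 between 0.025 and 0.033 m and angle between blank_1_mid's own z axis and vertical below 0.08 rad) or (horizontal distance between blank_2_mid and seat_1 below 0.007 m and z of blank_2_mid in the frame of seat_1 between 0.025 and 0.033 m and angle between blank_2_mid's own z axis and vertical below 0.08 rad)) and ((horizontal distance between can_1_mid and seat_2 below 0.007 m and z of can_1_mid in the frame of seat_2 between 0.025 and 0.033 m and angle between can_1_mid's own z axis and vertical below 0.08 rad) or (horizontal distance between can_2_mid and seat_2 below 0.007 m and z of can_2_mid in the frame of seat_2 between 0.025 and 0.033 m and angle between can_2_mid's own z axis and vertical below 0.08 rad) or (horizontal distance between can_3_mid and seat_2 below 0.007 m and z of can_3_mid in the frame of seat_2 between 0.025 and 0.033 m and angle between can_3_mid's own z axis and vertical below 0.08 rad) or (horizontal distance between blank_1_mid and seat_2 below 0.007 m and z of blank_1_mid in the frame of seat_2 between 0.025 and 0.033 m and angle between blank_1_mid's own z axis and vertical below 0.08 rad) or (horizontal distance between blank_2_mid and seat_2 below 0.007 m and z of blank_2_mid in the frame of seat_2 between 0.025 and 0.033 m and angle between blank_2_mid's own z axis and vertical below 0.08 rad)) and ((horizontal distance between can_1_mid and seat_3 below 0.007 m and z of can_1_mid in the frame of seat_3 between 0.025 and 0.033 m and angle between can_1_mid's own z axis and vertical below 0.08 rad) or (horizontal distance between can_2_mid and seat_3 below 0.007 m and z of can_2_mid in the frame of seat_3 between 0.025 and 0.033 m and angle between can_2_mid's own z axis and vertical below 0.08 rad) or (horizontal distance between can_3_mid and seat_3 below 0.007 m and z of can_3_mid in the frame of seat_3 between 0.025 and 0.033 m and angle between can_3_mid's own z axis and vertical below 0.08 rad) or (horizontal distance between blank_1_mid and seat_3 below 0.007 m and z of blank_1_mid in the frame of seat_3 between 0.025 and 0.033 m and angle between blank_1_mid's own z axis and vertical below 0.08 rad) or (horizontal distance between blank_2_mid and seat_3 below 0.007 m and z of blank_2_mid in the frame of seat_3 between 0.025 and 0.033 m and angle between blank_2_mid's own z axis and vertical below 0.08 rad))), for 0.2 s.
3. the hold-down frame is down with its bolt thrown under the keeper (all of step 2 and value of joint hold_down below 0.05 rad and value of joint bolt above 0.022 m), for 0.3 s.
4. the supply valve is fully open (value of joint valve above 1.4 rad and value of joint hold_down below 0.05 rad and value of joint bolt above 0.022 m), for 0.2 s.
At the end, for the whole second after the job is handed in: every canister stands upright in a seat and each other seat holds a blank (within 7 mm of the seat's centre, on its floor within 4 mm, tilt under 0.08 rad); the hold-down frame is below 0.05 rad with its bolt beyond 22 mm, staying so by itself; the valve is beyond 1.40 rad (all of step 2 and all of step 4); the robot touches nothing.
It fails at once if the meter is pushed more than 4 cm from its place (distance of meter from where it was at the start of the episode above 0.04 m).
It fails at once if the gauge is pushed more than 4 cm from its place (distance of gauge from where it was at the start of the episode above 0.04 m).
Of can_1, can_2, can_3 only 1 to 3 are there at a start; the rules pass over those that are not, and their reading is None.
At some moment in a run one of can_1, can_2, can_3, blank_1, blank_2 may be knocked a few centimetres aside while the robot is not near it.
Once in a run the grip may slacken for a moment while it holds something.
It also fails if it takes over 192 s, if anything falls off the work surface, if the arm or the gripper's body presses on something with over 40 N, if the wrist force passes 120 N, or if a joint passes its speed limit or range.

ROBOT

A 7-joint arm with a two-finger parallel gripper is mounted at the origin on a cart in front of the work surface, level with it; the furniture and walls round the work are solid. World frame = base frame: x ahead of the robot, y to its left, z up, the work surface at z = 0. Lengths are in m, angles in rad, forces in N, time in s.
With the tool pointing down it reaches from about 0.4 to 0.85 m from the base axis. Payload 4.5 kg.
Tool frame: the origin (TCP) lies midway between the tips of the shut fingers; the grasp point (between the pads) lies 19 mm behind it; z points along the fingers, x is the direction in which the jaws open and shut, and the axes are right-handed (so a half turn about z gives the same grasp; the last joint's range is limited). The gripper opens to 88 mm and grips with 3 to 60 N. Pads are 18 mm wide; open, the fingers measure 123 mm over their backs; the gripper's body (75 mm by 187 mm) begins 45 mm behind the grasp point.
Start: joints at [-1.178, 0.689, -0.195, 1.565, 0.157, 0.902, -0.215], TCP at [0.219, 0.585, 0.239] pointing down, gripper open.
Joint ranges: [-3.01, 3.01], [-0.46, 2.08], [-1.47, 1.51], [0.13, 2.56], [-1, 4.14], [0.04, 2.09], [-2.66, 2.66]. Speed limits (rad/s): [2.57, 2.57, 3.14, 3.14, 3.14, 3.14, 3.14].

INTERFACE

Orientations are given as a unit quaternion [x, y, z, w].
In Python, from plant import r gives the robot as it stands. The module is installed in compiled form; this text tells all that it offers.
- The arm moves only by the tool play_rows, never from a script. Its argument "increments" is a list of rows, each a list of 7 numbers: the opening, from 0 (shut) to 1 (fully open), then the shift along the tool's x, y, z in mm, then the turn, a rotation vector about the tool's x, y, z in rad. In form: [[hand, dx, dy, dz, wx, wy, wz], ...]. A call has exactly 8 rows; each row shifts and turns the pose as measured when the row begins, along the tool's axes as they then stand; what a row does not reach is not made up. A row lasts 1/8 s, in which the tool goes at most 62.5 mm and 10.7 degrees, less where a joint would pass 70% of its speed; a pose out of reach is approached as far as the arm can. A call is refused whole if a number of a shift passes 62.5 or a number of a turn 0.188, either way. A call with a gripper value outside its range is refused whole. The fingers move at their own pace and stop on an object; "grip_force" is the grip in N (left out, the last holds). Time passes only in rows, so rows that do not move let the fingers close, or fill a call up. It gives the time, the measured TCP pose, the force and the opening at its end, in the units of the state.
- r.get_state(): the state, without advancing time (a new reading comes with each control period).
- r.snapshot(name): name is "scene" or "top" or "wrist"; returns the picture (480x640x3 uint8, red, green, blue); there is no depth.
- r.get_calibration(name): a dict with "fx", "fy", "cx", "cy" (pixels), "R" (3x3) and "t" (3): a world point X has camera coordinates R X + t. Camera axes: x right, y down, z forward; pixel columns grow to the right and rows downward; lengths in m; the calibration is good to about 2 mm. A picture is of the moment at which its call begins: read the wrist's pose just before it. get_calibration takes no time and is no camera call; for the wrist camera it gives the pose at the moment of the call.
- r.finish_job(): hands the job in, once; it reports no verdict.
The state is a dict: "clock": time; "q": joint angles; "qd": joint speeds; "joint_torque": joint torques, N m; "tool_pos": TCP position; "eef_rot": TCP orientation; "contact_force": force on the tool from outside, world axes, zero at the start; "moment": the same for the moment, N m; "opening": opening from 0.0 (shut) to 1.0 (fully open).
Only numpy, scipy, OpenCV 4.12 (cv2) and the standard library are available. Lean on these libraries where they do the work, as an engineer would, in place of code of your own. Each camera call takes 0.05 s, during which the arm holds its last target.

## Working session

There is one attempt and no reset: what is moved stays moved. The work goes in short steps, Python scripts to look and compute and a tool call to move; the robot and the scene stay as the last step left them, time stands still between calls to the robot, and variables do not carry over. Pictures are saved under pics/ and viewed, and the job is handed in when it is done.

Besides the shell and the picture viewer there is one more tool, called after "Request:" by a JSON object that holds its "api" and its "payload". play_rows: Moves the arm, as the interface text tells. Its arguments: {"type":"object","properties":{"increments":{"type":"array"},"grip_force":{"type":"number"}},"required":["increments"]}

```bash
ls; mkdir -p pics
cat > h.py <<'E'
import numpy as np, cv2
from plant import r
def snap(n,f):
    im=r.snapshot(n); cv2.imwrite('pics/'+f+'.png',im[:,:,::-1]); return im
def cal(n):
    c=r.get_calibration(n); return {k:(np.array(v) if k in 'Rt' else v) for k,v in c.items()}
def ray(c,u,v,z):
    d=np.array([(u-c['cx'])/c['fx'],(v-c['cy'])/c['fy'],1.]); R=c['R'];o=-R.T@c['t'];d=R.T@d
    return o+d*(z-o[2])/d[2]
def proj(c,X):
    p=c['R']@np.array(X)+c['t']; return np.array([c['fx']*p[0]/p[2]+c['cx'],c['fy']*p[1]/p[2]+c['cy']])
E
python3 - <<'E'
from h import *
for n in ['scene','top','wrist']:
    c=cal(n); print(n,c, -c['R'].T@c['t']); snap(n,n+'0')
print(r.get_state())
E
```

```text
pics
scene {'fx': 451.3115193202614, 'fy': 451.3115193202614, 'cx': 318.9294969210661, 'cy': 238.71552206170782, 'R': array([[ 0.89057343, -0.45478131,  0.00727463],
       [-0.31414006, -0.62657239, -0.71324825],
       [ 0.32893006,  0.63291469, -0.70087375]]), 't': array([-0.43358657,  0.22680231,  1.24303018])} [ 0.04851838 -0.84181106  1.03612776]
top {'fx': 487.12344454075344, 'fy': 487.12344454075344, 'cx': 321.73930868762574, 'cy': 236.38590846149572, 'R': array([[ 0.02130394, -0.99969952,  0.01212479],
       [-0.98296942, -0.02315848, -0.18230414],
       [ 0.18253015, -0.00803451, -0.98316743]]), 't': array([-0.00589158,  0.50424054,  1.57312593])} [0.20863563 0.01842692 1.63864275]
wrist {'fx': 364.5924242734188, 'fy': 364.5924242734188, 'cx': 320.37895800364805, 'cy': 243.9523617806636, 'R': array([[ 0.35113442,  0.93632327, -0.00183046],
       [ 0.89656744, -0.33566052,  0.28896167],
       [ 0.26994713, -0.10310552, -0.95733892]]), 't': array([-0.62329339, -0.03946321,  0.3910138 ])} [0.14868814 0.61067355 0.38459517]
{'clock': 0.15, 'q': array([-1.17818445,  0.68982794, -0.19452491,  1.56603558,  0.15729199,
        0.90248795, -0.21508048]), 'qd': array([ 0.00031252, -0.00115692,  0.00030947, -0.00257851,  0.0009385 ,
        0.00022956,  0.00168363]), 'joint_torque': array([-9.20630264e-04, -5.27867568e+01, -1.26867380e+00, -1.53589207e+01,
       -5.25567785e-02,  3.95106501e-03,  9.96186191e-05]), 'tool_pos': array([0.21934923, 0.5847654 , 0.23808988]), 'eef_rot': array([ 8.21917383e-01,  5.69606307e-01, -5.37147145e-04,  4.25808068e-04]), 'contact_force': array([-0.57180434, -0.17492694, -0.6722669 ]), 'moment': array([-0.03808263, -0.00849634,  0.04795268]), 'opening': 0.9994891450630535}
```

View pics/scene0.png

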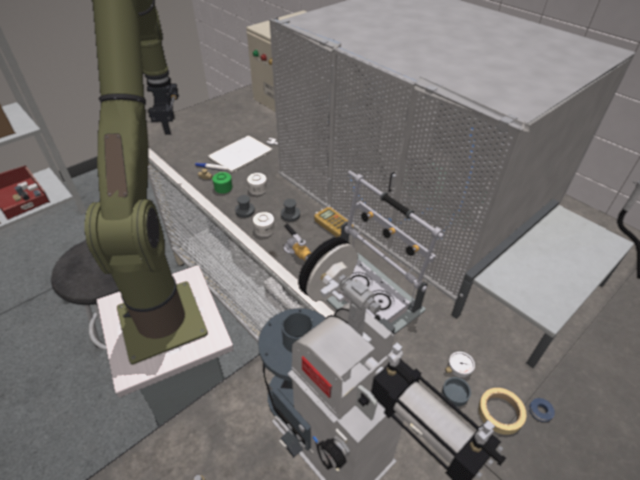

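View pics/top0.png

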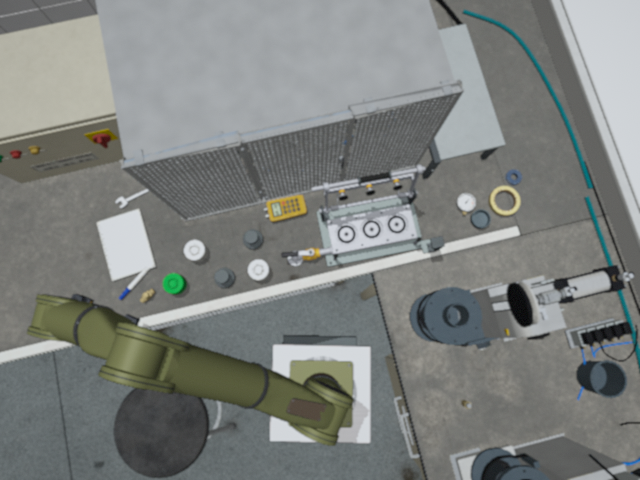

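View pics/wrist0.png

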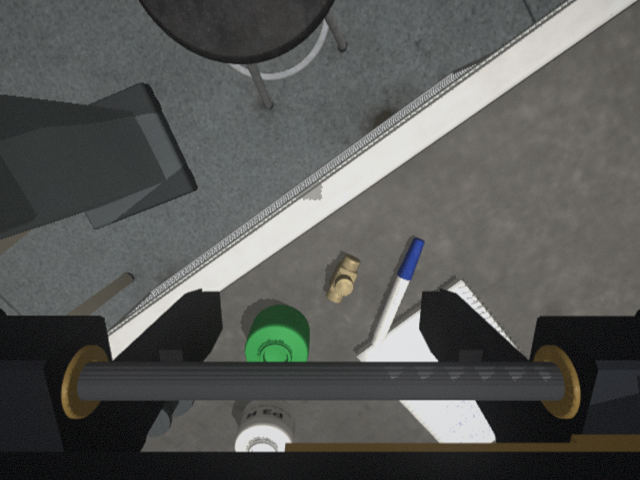

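The scene shows two white canisters, at top-view pixels (195,250) and (258,270). There are two dark blanks at (253,240) and (224,278), and the green decoy is at (174,284). The manifold sits around (371,230), with its valve lever near (305,254). I'll zoom in next.

Run:
```python
import cv2
im=cv2.imread('pics/top0.png'); cv2.imwrite('pics/topz1.png',cv2.resize(im[150:310,270:470],None,fx=4,fy=3.75,interpolation=cv2.INTER_CUBIC))
cv2.imwrite('pics/topz2.png',cv2.resize(im[180:310,140:340],None,fx=4,fy=4,interpolation=cv2.INTER_CUBIC))
im=cv2.imread('pics/scene0.png'); cv2.imwrite('pics/scz1.png',cv2.resize(im[160:350,280:480],None,fx=3,fy=3,interpolation=cv2.INTER_CUBIC))
```

```text
(no output)
```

View pics/topz1.png

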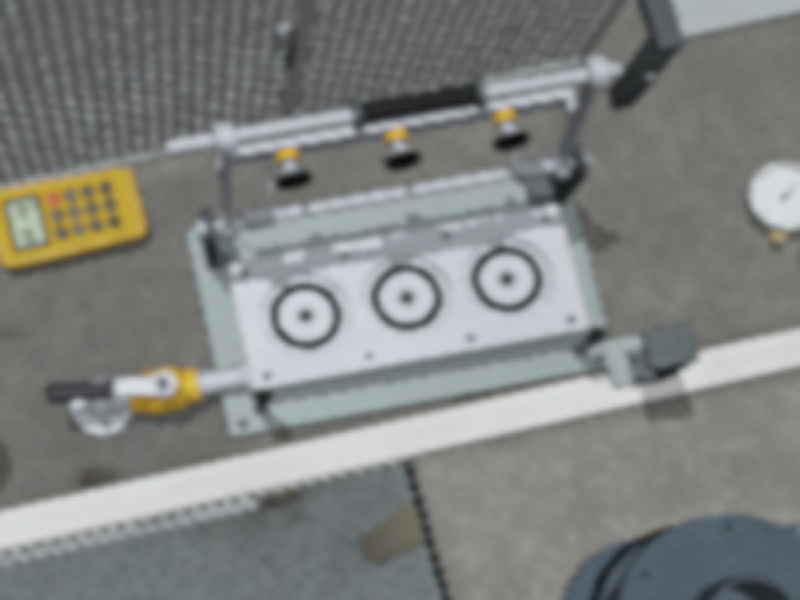

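View pics/topz2.png

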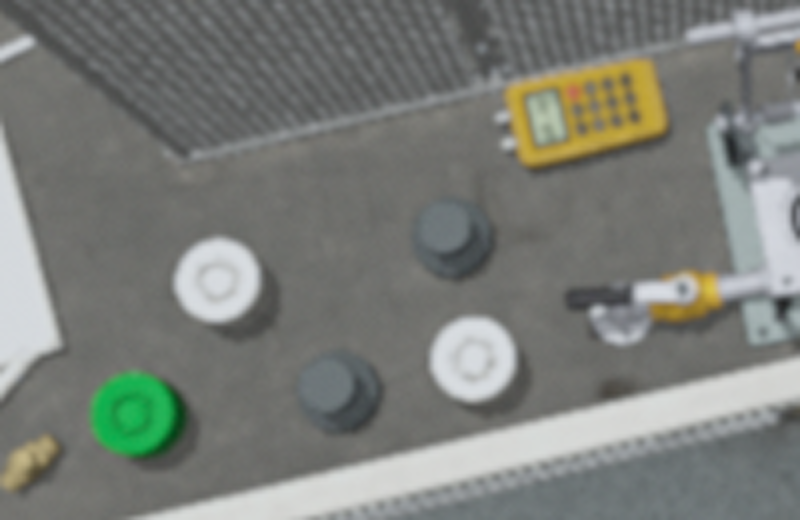

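View pics/scz1.png

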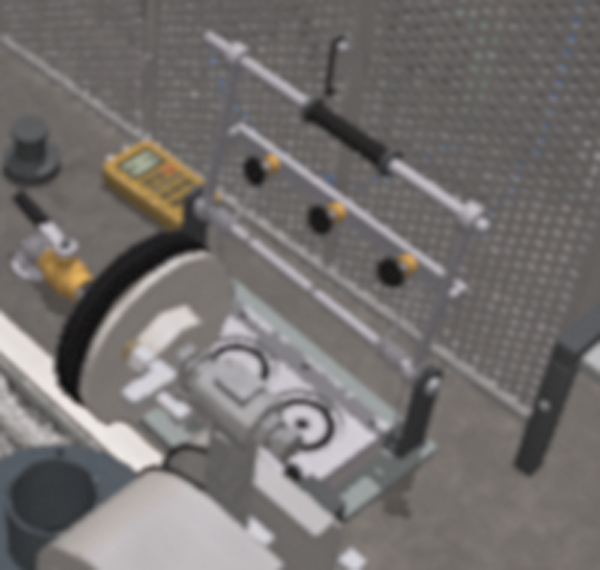

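Run:
```python
from h import *
c=cal('top')
z1=lambda u,v:(270+u/4,150+v/3.75)
z2=lambda u,v:(140+u/4,180+v/4)
S=[ray(c,*z1(*p),0.046) for p in [(507,278),(407,297),(306,315)]]
print('seats',S,[np.linalg.norm(S[i+1]-S[i]) for i in (0,1)])
d=S[2]-S[0];print('yaw',np.arctan2(-d[0],d[1]))
print('valve stem',ray(c,*z1(164,382),0.072),'tip',ray(c,*z1(48,392),0.072), 'lever',)
print('cans',ray(c,*z2(218,281),0.058),ray(c,*z2(473,360),.058),'green',ray(c,*z2(137,415),.058))
print('blanks',ray(c,*z2(447,227),.058),ray(c,*z2(328,384),.058))
print('meter',[ray(c,*z1(*p),0.027) for p in [(5,270),(148,225),(130,165)]])
print('keeper top',[ray(c,*z1(*p),0.1265) for p in [(637,330),(690,322),(697,365),(645,378)]])
print('wall top', [ray(c,*z1(*p),0.0) for p in [(300,440),(780,340)]])
print('grip', [ray(c,*z1(*p),0.281) for p in [(362,108),(480,95)]])
```

```text
seats [array([ 0.55193684, -0.24474201,  0.046     ]), array([ 0.53264708, -0.16101149,  0.046     ]), array([ 0.51434063, -0.07686676,  0.046     ])] [np.float64(0.0859237680426834), np.float64(0.08611307569883458)]
yaw 0.2203179665737178
valve stem [0.44749232 0.03944149 0.072     ] tip [0.43656543 0.13329546 0.072     ] lever
cans [0.4461474  0.42084515 0.058     ] [0.3860206  0.20966374 0.058     ] green [0.33530479 0.47850501 0.058     ]
blanks [0.49544    0.23598997 0.058     ] [0.36382935 0.326146   0.058     ]
meter [array([0.55325859, 0.17689501, 0.027     ]), array([0.59783257, 0.05727327, 0.027     ]), array([0.65363432, 0.07415504, 0.027     ])]
keeper top [array([ 0.49219253, -0.33414109,  0.1265    ]), array([ 0.50005578, -0.37634972,  0.1265    ]), array([ 0.46336552, -0.38100131,  0.1265    ]), array([ 0.45134457, -0.33967487,  0.1265    ])]
wall top [array([ 0.40823629, -0.07592321,  0.        ]), array([ 0.50950443, -0.48633212,  0.        ])]
grip [array([ 0.6332166, -0.1014783,  0.281    ]), array([ 0.64585085, -0.18724062,  0.281     ])]
```

Run:
```python
from h import *
ct=cal('top');cs=cal('scene')
# strip inner edge: find in both images along several columns, print profile
top=cv2.imread('pics/top0.png');sc=cv2.imread('pics/scene0.png')
for col in (200,250,300): 
    g=top[:,col].mean(1); print('top col',col,[ (i,int(g[i])) for i in range(255,330) if g[i]>150][::1][:1],[ i for i in range(255,330) if g[i]>150][-1:])
for col in (200,240,280):
    g=sc[:,col].mean(1); w=[i for i in range(150,320) if g[i]>150]; print('sc',col,w[:1],w[-1:])
for z in (0,.3,.5,.8): print(z,'flange',ray(ct,450,315,z)[:2],'disc',ray(ct,520,305,z)[:2],'scene disc',ray(cs,335,275,z)[:2],'flange sc',ray(cs,298,335,z)[:2])
```

```text
top col 200 [(255, 216)] [314]
top col 250 [(262, 159)] [304]
top col 300 [(255, 177)] [289]
sc 200 [193] [313]
sc 240 [150] [319]
sc 280 [264] [298]
0 flange [ 0.25653156 -0.42799712] disc [ 0.29472767 -0.66414644] scene disc [ 0.50699021 -0.06761766] flange sc [ 0.31637174 -0.21005342]
0.3 flange [ 0.24776285 -0.34626654] disc [ 0.27896608 -0.53918204] scene disc [ 0.37424447 -0.29177729] flange sc [ 0.23881759 -0.39297227]
0.5 flange [ 0.24191705 -0.2917795 ] disc [ 0.26845836 -0.45587244] scene disc [ 0.28574731 -0.44121705] flange sc [ 0.18711482 -0.51491816]
0.8 flange [ 0.23314834 -0.21004892] disc [ 0.25269677 -0.33090804] scene disc [ 0.15300157 -0.66537669] flange sc [ 0.10956067 -0.69783701]
```

Run:
```python
import cv2
im=cv2.imread('pics/top0.png'); cv2.imwrite('pics/topz3.png',cv2.resize(im[220:400,260:480],None,fx=3.6,fy=3.3,interpolation=cv2.INTER_CUBIC))
im=cv2.imread('pics/scene0.png'); cv2.imwrite('pics/scz2.png',cv2.resize(im[130:400,140:460],None,fx=2.4,fy=2.2,interpolation=cv2.INTER_CUBIC))
```

```text
(no output)
```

View pics/topz3.png

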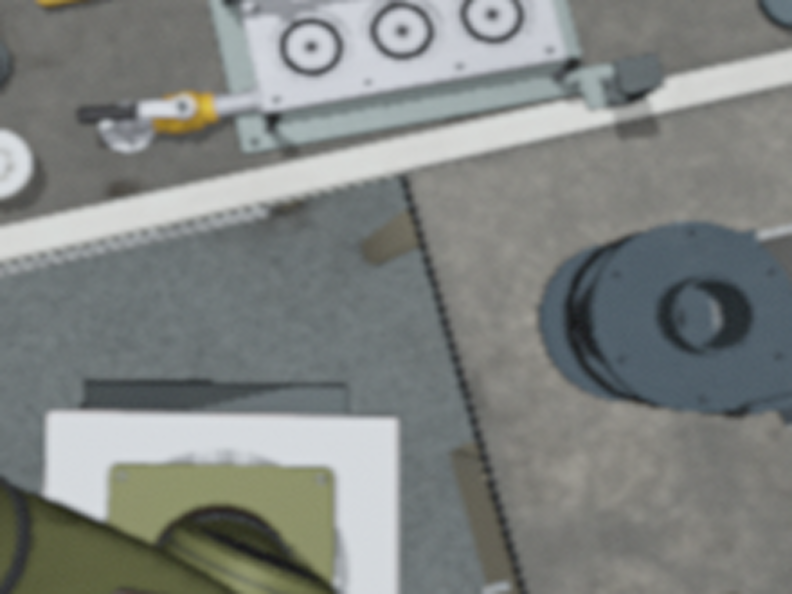

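View pics/scz2.png

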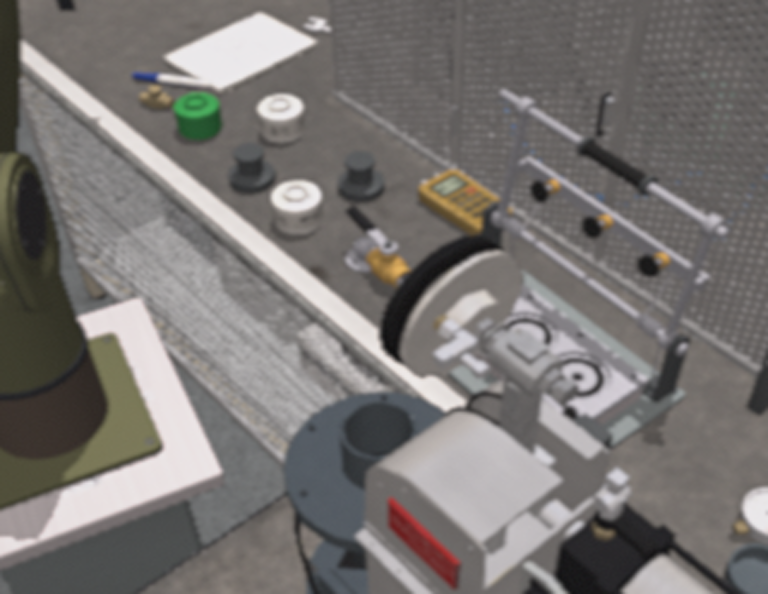

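```bash
cat >> h.py <<'E'
from scipy.spatial.transform import Rotation as Ro
YAW=0.22; S2=np.array([.5326,-.161,0.]); 
def ex(): return np.array([np.cos(YAW),np.sin(YAW),0])
def ey(): return np.array([-np.sin(YAW),np.cos(YAW),0])
def M(x,y,z=0.): return S2+x*ex()+y*ey()+np.array([0,0,z])
def down(yaw=None):  # tool y=ex rotated, x=ey, z down
    a=YAW if yaw is None else yaw
    return Ro.from_matrix(np.array([[-np.sin(a),np.cos(a),0],[np.cos(a),np.sin(a),0],[0,0,-1]]).T)
def go(p,rot=None,n=8):
    s=r.get_state(); R=Ro.from_quat(s['eef_rot']); d=R.inv().apply(np.array(p)-s['tool_pos'])*1000
    w=(R.inv()*rot).as_rotvec() if rot is not None else np.zeros(3)
    print('t',round(s['clock'],2),'pos',s['tool_pos'].round(4),'op',round(s['opening'],3),'F',np.round(s['contact_force'],1))
    print('tot',d.round(1),w.round(3),'| per row /%d'%n,(d/n).round(1),(w/n).round(4))
E
python3 - <<'E'
from h import *
st=np.array([.4475,.0394,0])
print(st+.055*ey()-.03*ex())
go(st+.055*ey()-.03*ex()+[0,0,.2],down())
E
```

```text
[0.40622045 0.08652747 0.        ]
t 0.15 pos [0.2193 0.5848 0.2381] op 0.999 F [-0.6 -0.2 -0.7]
tot [-400.9  349.9   38.7] [-0.     0.001 -0.579] | per row /8 [-50.1  43.7   4.8] [-0.      0.0002 -0.0723]
```

Request:
{"api": "play_rows", "payload": {"increments": [[0,-50,44,0,0,0,0],[0,-50,44,0,0,0,0],[0,-50,44,0,0,0,0],[0,-50,44,0,0,0,0],[0,-50,44,0,0,0,0],[0,-50,44,0,0,0,0],[0,-50,44,0,0,0,0],[0,-50,44,0,0,0,0]]}}

```text
clock: 1.15
tool_pos: [0.3984, 0.1165, 0.2359]
eef_rot: [0.819, 0.573, 0.001, -0.001]
contact_force: [1.8, 1.1, -0.9]
opening: 0.116
```

Run:
```python
from h import *
st=np.array([.4475,.0394,0])
go(st+.055*ey()-.03*ex()+[0,0,.2],down(),5)
```

```text
t 1.15 pos [0.3984 0.1165 0.2359] op 0.116 F [ 1.8  1.1 -0.9]
tot [-25.6  17.7  35.8] [-0.    -0.003 -0.569] | per row /5 [-5.1  3.5  7.2] [-0.     -0.0006 -0.1139]
```

Request:
{"api": "play_rows", "payload": {"increments": [[0,0,0,0,0,0,-0.15],[0,0,0,0,0,0,-0.15],[0,0,0,0,0,0,-0.15],[0,0,0,0,0,0,-0.12],[0,0,0,0,0,0,0],[0,0,0,0,0,0,0],[0,0,0,0,0,0,0],[0,0,0,0,0,0,0]]}}

```text
clock: 2.15
tool_pos: [0.3996, 0.1091, 0.2353]
eef_rot: [0.626, 0.78, -0.001, -0.0]
contact_force: [0.2, 0.6, -0.8]
opening: 0.006
```

Run:
```python
from h import *
st=np.array([.4475,.0394,0])
go(st+.055*ey()-.03*ex()+[0,0,.05],down(),8)
snap('wrist','w1'); print(proj(cal('wrist'),st+[0,0,.072]),proj(cal('wrist'),st+.095*ey()+[0,0,.072]))
```

```text
t 2.15 pos [0.3996 0.1091 0.2353] op 0.006 F [ 0.2  0.6 -0.8]
tot [-23.4   1.7 185.3] [-0.001  0.    -0.001] | per row /8 [-2.9  0.2 23.2] [-0.0001  0.     -0.0001]
[233.43190572 258.60766099] [339.12588043 258.56168688]
```

View pics/w1.png

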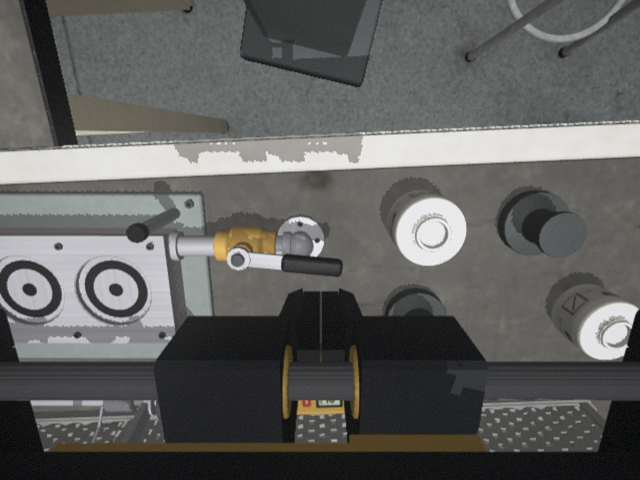

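The wrist view shows the lever running from (238,260) to (340,266), so the valve is about 1.5 rad open. A pipe elbow sits beneath it. I'll come down in front of the lever.

Request:
{"api": "play_rows", "payload": {"increments": [[0,-7,0,0,0,0,0],[0,-7,0,30,0,0,0],[0,-6,0,40,0,0,0],[0,0,0,40,0,0,0],[0,0,0,40,0,0,0],[0,0,0,20,0,0,0],[0,0,0,5,0,0,0],[0,0,0,0,0,0,0]]}}

```text
clock: 3.2
tool_pos: [0.4109, 0.087, 0.0622]
eef_rot: [0.627, 0.779, -0.0, 0.002]
contact_force: [0.6, 0.4, -0.2]
opening: -0.0
```

Run:
```python
from h import *
st=np.array([.4475,.0394,0])
go(st+.055*ey()-.03*ex()+[0,0,.056],down(),8)
R=.058;off=.016
s=r.get_state()['tool_pos']
for th in np.linspace(1.5,-0.05,9):
    a=th; e=np.cos(a)*ex()+np.sin(a)*ey(); n=-np.sin(a)*ex()+np.cos(a)*ey()
    o=9*abs(np.sin(a))+17.5*abs(np.cos(a))+9
    p=st+R*e+n*o/1000
    dd=p-s; print(round(th,2),'tool xy',(dd@ey()*1000).round(1),(dd@ex()*1000).round(1))
```

```text
t 3.2 pos [0.4109 0.087  0.0622] op -0.0 F [ 0.6  0.4 -0.2]
tot [ 0.6 -4.7  6.2] [ 0.001  0.003 -0.004] | per row /8 [ 0.1 -0.6  0.8] [ 0.0002  0.0004 -0.0005]
1.5 tool xy 4.8 10.2
1.31 tool xy 7.4 19.0
1.11 tool xy 8.6 28.7
0.92 tool xy 8.0 39.2
0.72 tool xy 5.1 50.1
0.53 tool xy -0.3 60.8
0.34 tool xy -8.3 70.6
0.14 tool xy -18.8 78.7
-0.05 tool xy -30.4 84.6
```

Request:
{"api": "play_rows", "payload": {"increments": [[0,4,0,6,0,0,0],[0,3,12,1,0,0,0],[0,1,12,0,0,0,0],[0,1,12,0,0,0,0],[0,0,12,0,0,0,0],[0,-2,12,0,0,0,0],[0,-4,12,0,0,0,0],[0,-6,10,0,0,0,0]]}}

```text
clock: 4.2
tool_pos: [0.4821, 0.0931, 0.0583]
eef_rot: [0.628, 0.778, -0.011, -0.003]
contact_force: [-2.8, 2.1, -0.6]
opening: 0.004
```

Run:
```python
from h import *
st=np.array([.4475,.0394,0]);s=r.get_state()['tool_pos'];print(s,(s-st)@ey(),(s-st)@ex(),r.get_state()['contact_force'])
```

```text
[0.48207196 0.09307112 0.0582533 ] 0.04483288809378501 0.045451313812891136 [-2.84523698  2.14595153 -0.55617038]
```

Request:
{"api": "play_rows", "payload": {"increments": [[0,-5,7,0,0,0,0],[0,-6,5,0,0,0,0],[0,-6,2,0,0,0,0],[0,-6,0,0,0,0,0],[0,-6,0,0,0,0,0],[0,-6,0,0,0,0,0],[0,-6,0,0,0,0,0],[0,0,0,0,0,0,0]]}}

```text
clock: 5.2
tool_pos: [0.4991, 0.0785, 0.0593]
eef_rot: [0.62, 0.784, 0.004, -0.018]
contact_force: [-0.4, 1.3, 0.3]
opening: 0.006
```

Run:
```python
from h import *
st=np.array([.4475,.0394,0]);s=r.get_state()['tool_pos'];print(s,(s-st)@ey(),(s-st)@ex(),r.get_state()['contact_force'])
snap('top','t1');im=cv2.imread('pics/t1.png'); cv2.imwrite('pics/t1z.png',cv2.resize(im[180:310,230:430],None,fx=4,fy=4))
```

```text
[0.49907124 0.07854657 0.05930728] 0.026948665512139185 0.05887117943242557 [-0.40286842  1.28528695  0.31354672]
```

View pics/t1z.png

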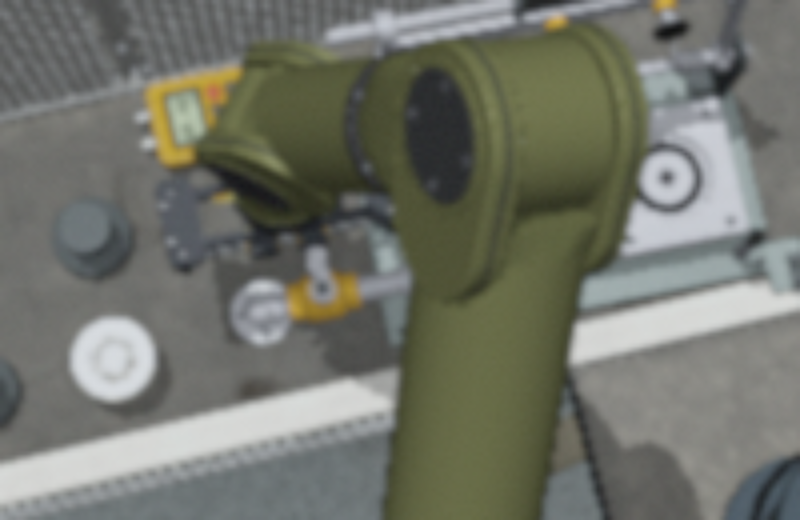

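Request:
{"api": "play_rows", "payload": {"increments": [[0,-8,0,0,0,0,0],[0,-8,0,0,0,0,0],[0,-8,0,0,0,0,0],[0,-8,0,0,0,0,0],[0,15,-5,0,0,0,0],[0,15,-5,-30,0,0,0],[0,0,0,-50,0,0,0],[0.5,0,0,-50,0,0,0]]}}

```text
clock: 6.25
tool_pos: [0.4852, 0.0907, 0.1927]
eef_rot: [0.612, 0.79, 0.018, -0.036]
contact_force: [0.8, -0.3, 0.9]
opening: 0.093
```

Run:
```python
from h import *
go([.386,.21,.2],down())
snap('wrist','w2')
```

```text
t 6.25 pos [0.4852 0.0907 0.1927] op 0.093 F [ 0.8 -0.3  0.9]
tot [140.4 -66.2   4.8] [-0.016 -0.079  0.034] | per row /8 [17.6 -8.3  0.6] [-0.002  -0.0099  0.0042]
```

View pics/w2.png

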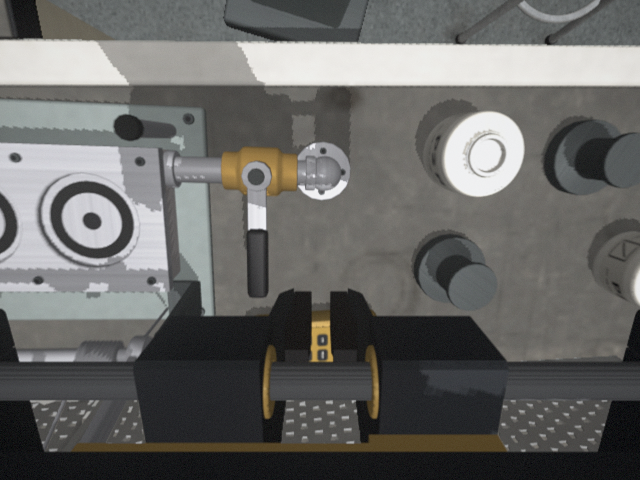

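The wrist view shows the lever pointing straight back, from (256,177) to (258,290), so the valve is shut. Next is the nearest canister, whose neck is at about (488,155).

Run:
```python
from h import *
c=cal('wrist')
print('can2',ray(c,488,155,.058), 'blank head', ray(c,472,284,.058), 'seat3', ray(c,92,220,.046),'blankfoot',ray(c,455,265,.017))
print('stem',ray(c,256,177,.074))
top=cal('top')
g=cv2.cvtColor(cv2.imread('pics/t1.png'),6)
go([.386,.21,.2],down())
```

```text
can2 [0.39349868 0.21685111 0.058     ] blank head [0.50045187 0.24479956 0.058     ] seat3 [ 0.52091005 -0.07658487  0.046     ] blankfoot [0.4969097  0.24646197 0.017     ]
stem [0.45265269 0.04428093 0.074     ]
t 6.3 pos [0.4882 0.0919 0.1981] op 0.139 F [0.9 0.5 3.1]
tot [139.6 -69.4   9.6] [-0.007 -0.079  0.033] | per row /8 [17.5 -8.7  1.2] [-0.0009 -0.0099  0.0041]
```

Request:
{"api": "play_rows", "payload": {"increments": [[0.5,20,-9,0,0,-0.02,0.01],[0.8,20,-9,0,0,-0.02,0.01],[1,20,-9,0,0,-0.02,0.01],[1,20,-9,0,0,-0.02,0],[1,20,-9,0,0,0,0],[1,20,-9,0,0,0,0],[1,18,-8,0,0,0,0],[1,0,0,0,0,0,0]]}}

```text
clock: 7.3
tool_pos: [0.404, 0.2055, 0.2044]
eef_rot: [0.631, 0.776, -0.003, 0.009]
contact_force: [-0.0, -0.2, 0.9]
opening: 0.995
```

Run:
```python
from h import *
c=cal('wrist');snap('wrist','w3');c2=cal('wrist');print(np.abs(c['t']-c2['t']).max())
go([.386,.21,.2],down())
```

```text
0.0005040075522291798
t 7.35 pos [0.4045 0.2045 0.2043] op 0.999 F [ 0.  -0.4  0.7]
tot [  9.2 -17.    4. ] [ 0.005  0.018 -0.017] | per row /8 [ 1.2 -2.1  0.5] [ 0.0007  0.0023 -0.0022]
```

View pics/w3.png

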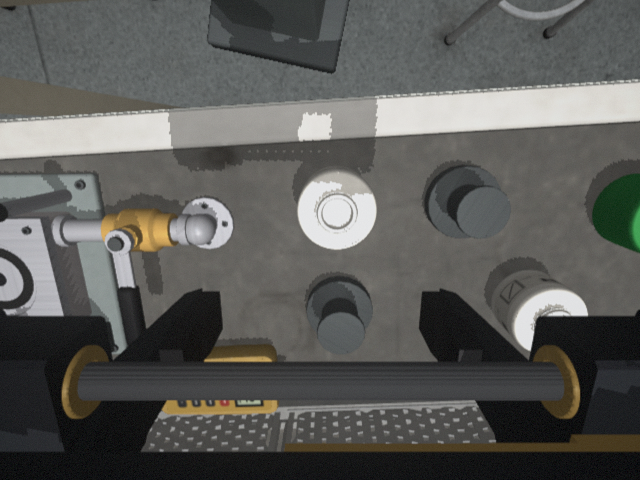

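Run:
```python
from h import *
c=cal('wrist')
print('can2',ray(c,336,211,.058),'can1',ray(c,559,322,.058), 'blankA', ray(c,341,331,.058), 'blankB', ray(c,483,211,.058),'stem',ray(c,118,242,.074), 'foot',ray(c,339,307,.017))
print('can diam mm', np.linalg.norm(ray(c,298,210,.052)-ray(c,376,210,.052)))
p=ray(c,336,211,.058);p[2]=.014
go(p,down())
```

```text
can2 [0.38824418 0.21109321 0.058     ] can1 [0.44559794 0.42577552 0.058     ] blankA [0.49528114 0.239098   0.058     ] blankB [0.36386604 0.32752058 0.058     ] stem [0.44545553 0.04466632 0.074     ] foot [0.49228307 0.23784672 0.017     ]
can diam mm 0.06484732070040976
t 7.35 pos [0.4045 0.2045 0.2043] op 0.999 F [ 0.  -0.4  0.7]
tot [ 13.2 -15.6 190. ] [ 0.005  0.018 -0.017] | per row /8 [ 1.7 -2.  23.7] [ 0.0007  0.0023 -0.0022]
```

Request:
{"api": "play_rows", "payload": {"increments": [[1,4,-5,0,0,0.018,-0.017],[1,4,-5,20,0,0,0],[1,4,-5,35,0,0,0],[1,0,0,40,0,0,0],[1,0,0,40,0,0,0],[1,0,0,30,0,0,0],[1,0,0,15,0,0,0],[1,0,0,5,0,0,0]]}}

```text
clock: 8.35
tool_pos: [0.3938, 0.2055, 0.014]
eef_rot: [0.63, 0.777, 0.002, 0.003]
contact_force: [-0.5, -0.6, -1.4]
opening: 1.003
```

Run:
```python
from h import *
go([.3875,.211,.014],down())
```

```text
t 8.35 pos [0.3938 0.2055 0.014 ] op 1.003 F [-0.5 -0.6 -1.4]
tot [ 6.7 -5.  -0. ] [ 0.007  0.002 -0.011] | per row /8 [ 0.8 -0.6 -0. ] [ 0.0009  0.0002 -0.0014]
```

Request:
{"api": "play_rows", "payload": {"increments": [[1,7,-5,0,0,0,-0.01],[1,1,-1,0,0,0,0],[0.6,0,0,0,0,0,0],[0.6,0,0,0,0,0,0],[0.6,0,0,0,0,0,0],[0.6,0,0,0,0,0,0],[0.6,0,0,0,0,0,0],[0.6,0,0,0,0,0,0]], "grip_force": 30}}

```text
clock: 9.35
tool_pos: [0.3867, 0.2121, 0.0156]
eef_rot: [0.627, 0.779, 0.004, 0.002]
contact_force: [-0.1, 0.2, -1.3]
opening: 0.757
```

Run:
```python
from h import *
s=r.get_state();print(s['opening'],s['opening']*88,s['tool_pos'],s['q'].round(2))
go([.3875,.211,.2],down())
```

```text
0.7565004214939776 66.57203709147002 [0.38669518 0.21207208 0.01563888] [-0.46  0.93 -0.24  2.25  1.72  0.2  -0.54]
t 9.35 pos [0.3867 0.2121 0.0156] op 0.757 F [-0.1  0.2 -1.3]
tot [  -1.1    2.1 -184.4] [ 0.009 -0.001 -0.004] | per row /8 [ -0.1   0.3 -23. ] [ 0.0011 -0.0001 -0.0005]
```

Request:
{"api": "play_rows", "payload": {"increments": [[0.6,0,0,-30,0,0,0],[0.6,0,0,-45,0,0,0],[0.6,0,0,-45,0,0,0],[0.6,0,0,-45,0,0,0],[0.6,0,0,-20,0,0,0],[0.6,-40,5,0,0,0,0],[0.6,-50,8,0,0,0,0],[0.6,-50,8,0,0,0,0]]}}

```text
clock: 10.35
tool_pos: [0.4383, 0.0793, 0.1799]
eef_rot: [0.623, 0.782, 0.003, 0.007]
contact_force: [0.7, 0.4, -2.0]
opening: 0.757
```

Run:
```python
from h import *
go(M(-.02,0,.2),down())
```

```text
t 10.35 pos [0.4383 0.0793 0.1799] op 0.757 F [ 0.7  0.4 -2. ]
tot [-255.3   18.2  -18.1] [0.014 0.007 0.006] | per row /8 [-31.9   2.3  -2.3] [0.0017 0.0009 0.0008]
```

Request:
{"api": "play_rows", "payload": {"increments": [[0.6,-40,3,-4,0,0,0],[0.6,-40,3,-4,0.01,0.01,0],[0.6,-40,3,-4,0,0,0],[0.6,-40,3,-4,0,0,0],[0.6,-40,3,-2,0,0,0],[0.6,-40,3,0,0,0,0],[0.6,-20,0,0,0,0,0],[0.6,0,0,0,0,0,0]]}}

```text
clock: 11.35
tool_pos: [0.511, -0.1855, 0.1959]
eef_rot: [0.626, 0.78, -0.001, -0.003]
contact_force: [0.2, 0.2, -1.8]
opening: 0.758
```

Run:
```python
from h import *
c=cal('wrist');snap('wrist','w4');c2=cal('wrist');print(np.abs(c['t']-c2['t']).max())
go(M(0,-.086,.2),down())
```

```text
0.0005009106951424647
t 11.4 pos [ 0.5108 -0.1843  0.196 ] op 0.756 F [-0.3 -0.7 -2.3]
tot [-68.   26.4  -4.3] [-0.006 -0.003 -0.001] | per row /8 [-8.5  3.3 -0.5] [-0.0007 -0.0003 -0.0001]
```

View pics/w4.png

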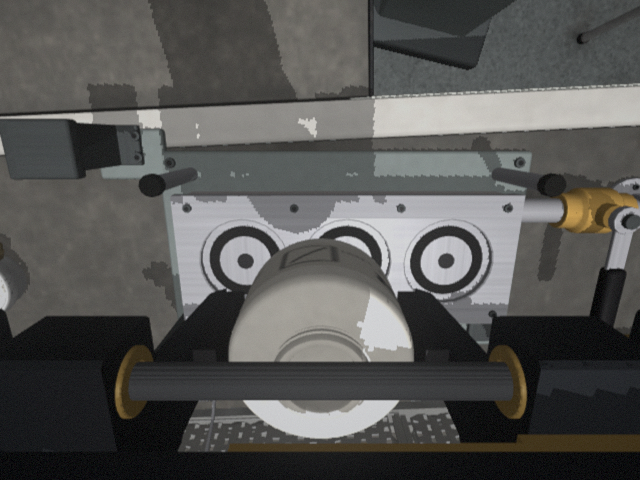

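Run:
```python
from h import *
im=cv2.imread('pics/w4.png');g=cv2.cvtColor(im,6)
c=cal('wrist')
P=[]
for u,v in ((245,261),(447,260)):
    w=g[v-8:v+9,u-8:u+9]; m=(w<110).astype(np.uint8); n,l,s,ce=cv2.connectedComponentsWithStats(m)
    i=l[8,8]; uv=ce[i]+[u-8,v-8]; p=ray(c,*uv,.046);P.append(p); print(uv,s[i],p)
d=P[1]-P[0];print(np.linalg.norm(d),'yaw',np.arctan2(-d[0],d[1]),'mid',(P[0]+P[1])/2)
print('screw holes',[ray(c,*p,.052) for p in ((187,208),(508,208))])
print('peg base',[ [ray(c,*p,.016)] for p in ((195,178),(497,175))],'tops',[[ray(c,*p,z) for z in (.06,.08,.1)] for p in ((151,185),(551,185))])
print('stem',ray(c,632,219,.074))
```

```text
[245.16304348 260.75      ] [  1   1  16  15 184] [ 0.55230717 -0.24124015  0.046     ]
[445.83615819 260.47457627] [  0   2  15  14 177] [ 0.51465625 -0.07251863  0.046     ]
0.17287146196566908 yaw 0.2195569128243993 mid [ 0.53348171 -0.15687939  0.046     ]
screw holes [array([ 0.51560506, -0.29351211,  0.052     ]), array([ 0.45931585, -0.03995653,  0.052     ])]
peg base [[array([ 0.49673083, -0.30115923,  0.016     ])], [array([ 0.43605685, -0.04023471,  0.016     ])]] tops [[array([ 0.50152916, -0.32015886,  0.06      ]), array([ 0.49704358, -0.31174026,  0.08      ]), array([ 0.49255799, -0.30332165,  0.1       ])], [array([ 0.43448221, -0.01835049,  0.06      ]), array([ 0.43473405, -0.03125719,  0.08      ]), array([ 0.4349859, -0.0441639,  0.1      ])]]
stem [0.44533016 0.04249117 0.074     ]
```

```bash
cat >> h.py <<'E'
def dots(name,f,guess,thr=110,z=.046,k=9):
    c=cal(name);im=snap(name,f);c2=cal(name);g=cv2.cvtColor(im,cv2.COLOR_RGB2GRAY);out=[]
    print('moved',np.abs(c['t']-c2['t']).max())
    for u,v in guess:
        w=g[v-k:v+k+1,u-k:u+k+1];n,l,s,ce=cv2.connectedComponentsWithStats((w<thr).astype(np.uint8));i=l[k,k];uv=ce[i]+[u-k,v-k]
        out.append(ray(c,*uv,z));print(uv,s[i][4],out[-1].round(4))
    return out
E
python3 - <<'E'
from h import *
P=dots('wrist','w5',((246,261),(447,260)))
d=P[1]-P[0];print(np.linalg.norm(d),'yaw',np.arctan2(-d[0],d[1]),'mid',(P[0]+P[1])/2)
s=r.get_state();print(s['tool_pos'],s['eef_rot'])
c=cal('wrist');print('tcp px',proj(c,s['tool_pos']))
# top view seat dots from t0
im=cv2.imread('pics/top0.png');g=cv2.cvtColor(im,6);c=cal('top')
for u,v in ((347,234),(372,229),(397,224)):
    w=255.-g[v-3:v+4,u-3:u+4];w[w<120]=0;yy,xx=np.mgrid[-3:4,-3:4];uv=(u+(w*xx).sum()/w.sum(),v+(w*yy).sum()/w.sum());print(uv,ray(c,*uv,.046))
E
```

```text
moved 0.00028875343623219196
[243.61797753 260.42134831] 178 [ 0.5523 -0.2426  0.046 ]
[444.31578947 260.43274854] 171 [ 0.5149 -0.0738  0.046 ]
0.1728680764646612 yaw 0.2180476443015998 mid [ 0.53360136 -0.15819818  0.046     ]
[ 0.51098396 -0.183051    0.19630668] [ 0.62479385  0.78078411 -0.00097949 -0.00280201]
tcp px [320.8135505  311.32631913]
(np.float64(345.81924198250726), np.float64(233.6122448979592)) [ 0.51560185 -0.07458237  0.046     ]
(np.float64(371.2863157894737), np.float64(228.98105263157893)) [ 0.53335602 -0.15945966  0.046     ]
(np.float64(396.2830769230769), np.float64(223.9805128205128)) [ 0.55242243 -0.24317984  0.046     ]
```

```bash
sed -i 's/^YAW=.*/YAW=0.219; S2=np.array([.5335,-.1587,0.])/' h.py
python3 - <<'E'
from h import *
go(M(-.0005,-.086,.12),down())
E
```

```text
t 11.45 pos [ 0.511  -0.1831  0.1963] op 0.759 F [ 0.3  0.1 -1.3]
tot [-67.4  27.   76. ] [-0.005 -0.003  0.002] | per row /8 [-8.4  3.4  9.5] [-0.0006 -0.0004  0.0003]
```

Request:
{"api": "play_rows", "payload": {"increments": [[0.6,-20,8,0,0,0,0],[0.6,-20,8,0,0,0,0],[0.6,-20,8,20,0,0,0],[0.6,-8,3,30,0,0,0],[0.6,0,0,20,0,0,0],[0.6,0,0,5,0,0,0],[0.6,0,0,0,0,0,0],[0.6,0,0,0,0,0,0]]}}

```text
clock: 12.45
tool_pos: [0.5538, -0.2307, 0.1217]
eef_rot: [0.617, 0.787, 0.001, -0.004]
contact_force: [0.6, 0.3, -1.1]
opening: 0.76
```

Run:
```python
from h import *
go(M(-.0005,-.086,.068),down())
```

```text
t 12.45 pos [ 0.5538 -0.2307  0.1217] op 0.76 F [ 0.6  0.3 -1.1]
tot [-11.6  -4.7  53.6] [-0.003 -0.007  0.022] | per row /8 [-1.5 -0.6  6.7] [-0.0003 -0.0009  0.0028]
```

Request:
{"api": "play_rows", "payload": {"increments": [[0.6,-10,-4,0,0,0,0.02],[0.6,-2,-1,10,0,0,0],[0.6,0,0,15,0,0,0],[0.6,0,0,15,0,0,0],[0.6,0,0,6,0,0,0],[0.6,0,0,0,0,0,0],[0.6,0,0,0,0,0,0],[0.6,0,0,0,0,0,0]]}}

```text
clock: 13.45
tool_pos: [0.5519, -0.2443, 0.0732]
eef_rot: [0.625, 0.78, 0.001, -0.003]
contact_force: [-0.7, 0.4, -1.9]
opening: 0.756
```

Run:
```python
from h import *
go(M(-.0005,-.086,.061),down())
```

```text
t 13.45 pos [ 0.5519 -0.2443  0.0732] op 0.756 F [-0.7  0.4 -1.9]
tot [ 1.5  0.2 12.2] [-0.002 -0.007  0.   ] | per row /8 [0.2 0.  1.5] [-0.0002 -0.0008  0.0001]
```

Request:
{"api": "play_rows", "payload": {"increments": [[0.6,1.5,0,0,0,0,0],[0.6,0.5,0,4,0,0,0],[0.6,0,0,4,0,0,0],[0.6,0,0,3,0,0,0],[0.6,0,0,2,0,0,0],[0.6,0,0,1,0,0,0],[0.6,0,0,0,0,0,0],[0.6,0,0,0,0,0,0]]}}

```text
clock: 14.45
tool_pos: [0.5515, -0.2425, 0.0619]
eef_rot: [0.625, 0.78, 0.001, -0.002]
contact_force: [-1.0, -0.1, -0.4]
opening: 0.755
```

Run:
```python
from h import *
go(M(-.0005,-.086,.061),down())
```

```text
t 14.45 pos [ 0.5515 -0.2425  0.0619] op 0.755 F [-1.  -0.1 -0.4]
tot [-0.3  0.2  0.9] [-0.001 -0.003  0.   ] | per row /8 [-0.   0.   0.1] [-0.0002 -0.0004  0.    ]
```

Request:
{"api": "play_rows", "payload": {"increments": [[0.85,0,0,1,0,0,0],[0.95,0,0,0,0,0,0],[0.95,0,0,0,0,0,0],[0.95,0,0,-15,0,0,0],[0.95,0,0,-40,0,0,0],[0.95,0,0,-50,0,0,0],[0.95,0,0,-30,0,0,0],[0.95,50,0,0,0,0,0]]}}

```text
clock: 15.45
tool_pos: [0.5427, -0.1967, 0.2034]
eef_rot: [0.628, 0.778, 0.002, 0.0]
contact_force: [0.4, 1.9, -1.1]
opening: 0.95
```

Request:
{"api": "play_rows", "payload": {"increments": [[1,60,0,0,0,0,0],[1,40,0,0,0,0,0],[1,20,0,0,0,0,0],[1,0,0,0,0,0,0],[1,0,0,0,0,0,0],[1,0,0,0,0,0,0],[1,0,0,0,0,0,0],[1,0,0,0,0,0,0]]}}

```text
clock: 16.45
tool_pos: [0.5182, -0.0757, 0.2098]
eef_rot: [0.628, 0.778, 0.004, 0.004]
contact_force: [-0.2, 0.2, -0.2]
opening: 0.999
```

Run:
```python
from h import *
go([.446,.422,.2],down())
snap('wrist','w6')
snap('top','t2');im=cv2.imread('pics/t2.png'); cv2.imwrite('pics/t2z.png',cv2.resize(im[180:310,140:340],None,fx=4,fy=4,interpolation=2))
```

```text
t 16.45 pos [ 0.5182 -0.0757  0.2098] op 0.999 F [-0.2  0.2 -0.2]
tot [501.7  34.6   9.6] [ 0.012  0.001 -0.006] | per row /8 [62.7  4.3  1.2] [ 0.0015  0.0001 -0.0007]
```

View pics/w6.png

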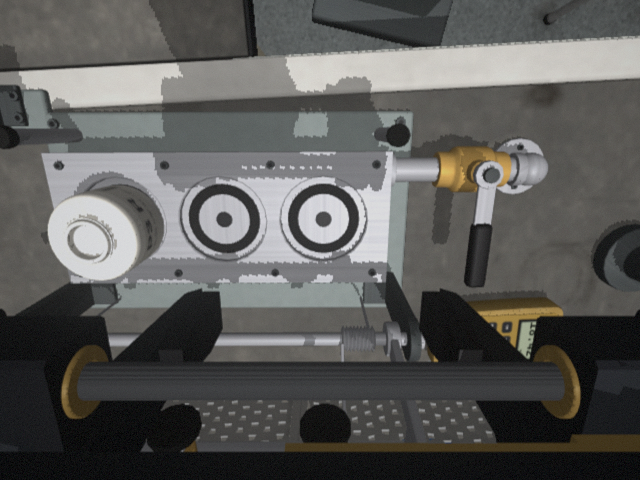

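View pics/t2z.png

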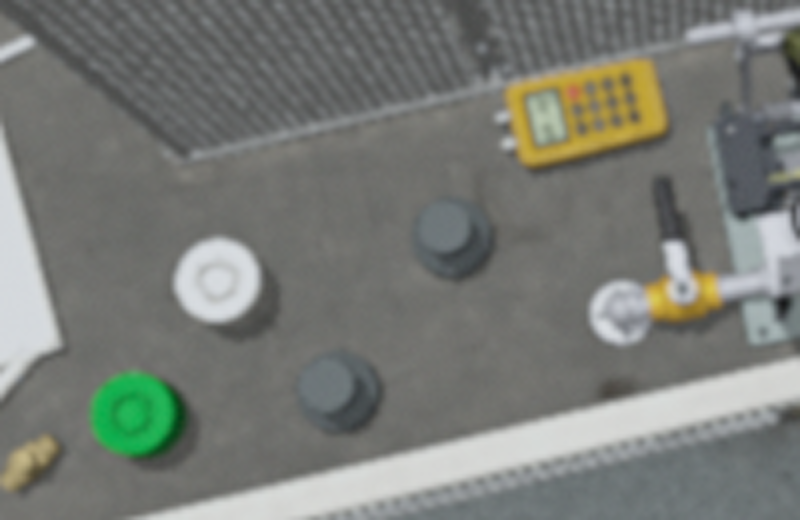

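The wrist view shows the first canister standing in the right seat. The top view shows the far canister still in place at zoomed (218,281).

Request:
{"api": "play_rows", "payload": {"increments": [[1,50,4,0,0,0,0],[1,60,4,0,0,0,0],[1,60,4,0,0,0,0],[1,60,4,0,0,0,0],[1,60,4,0,0,0,0],[1,60,4,0,0,0,0],[1,60,4,0,0,0,0],[1,60,4,0,0,0,0]]}}

```text
clock: 17.55
tool_pos: [0.4551, 0.3979, 0.2075]
eef_rot: [0.634, 0.773, 0.004, 0.006]
contact_force: [1.6, -0.6, -0.2]
opening: 1.001
```

Run:
```python
from h import *
go([.446,.422,.2],down())
```

```text
t 17.55 pos [0.4551 0.3979 0.2075] op 1.001 F [ 1.6 -0.6 -0.2]
tot [25.4 -4.3  7.4] [ 0.013  0.004 -0.022] | per row /8 [ 3.2 -0.5  0.9] [ 0.0016  0.0005 -0.0027]
```

Request:
{"api": "play_rows", "payload": {"increments": [[1,8,-4,0,0.01,0,-0.02],[1,5,0,5,0,0,0],[1,0,0,0,0,0,0],[1,0,0,0,0,0,0],[1,0,0,0,0,0,0],[1,0,0,0,0,0,0],[1,0,0,0,0,0,0],[1,0,0,0,0,0,0]]}}

```text
clock: 18.55
tool_pos: [0.4484, 0.4097, 0.2018]
eef_rot: [0.626, 0.78, -0.001, 0.002]
contact_force: [-0.9, -0.2, 0.5]
opening: 1.006
```

Run:
```python
from h import *
go([.446,.422,.2],down())
c=cal('wrist');im=snap('wrist','w7');c2=cal('wrist');print(np.abs(c['t']-c2['t']).max())
g=cv2.cvtColor(im,cv2.COLOR_RGB2GRAY)
ci=cv2.HoughCircles(cv2.medianBlur(g,5),cv2.HOUGH_GRADIENT,1,40,param1=100,param2=25,minRadius=12,maxRadius=60);print(ci.round(1))
```

```text
t 18.55 pos [0.4484 0.4097 0.2018] op 1.006 F [-0.9 -0.2  0.5]
tot [12.5  0.3  1.7] [ 0.002  0.005 -0.001] | per row /8 [1.6 0.  0.2] [ 0.0002  0.0006 -0.0002]
9.390104656503695e-06
[[[339.5 232.5  38.2]
  [441.5 106.5  52.4]
  [139.5 229.5  37.2]
  [563.5  92.5  13. ]]]
```

View pics/w7.png

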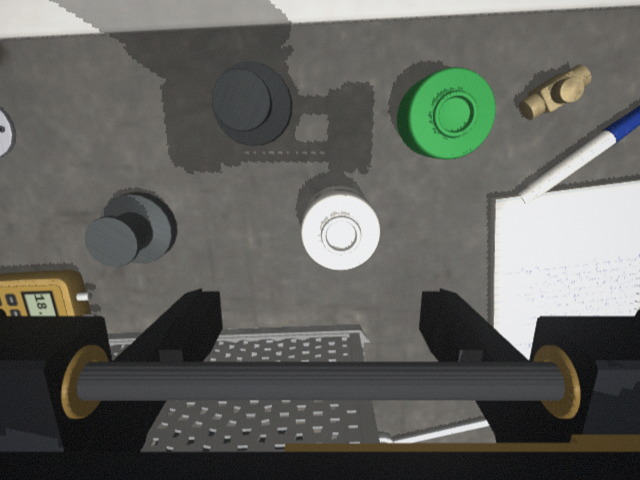

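Run:
```python
from h import *
c=cal('wrist');p=ray(c,341,232.5,.055);print(p, ray(c,245,100,.058),ray(c,111,240,.058));p[2]=.014
go(p,down())
```

```text
[0.44807566 0.42624865 0.055     ] [0.36360832 0.33259782 0.058     ] [0.4951692  0.24073771 0.058     ]
t 18.6 pos [0.4484 0.4098 0.2018] op 0.998 F [ 0.1 -0.3  0.1]
tot [ 17.1   2.9 187.7] [ 0.002  0.005 -0.001] | per row /8 [ 2.1  0.4 23.5] [ 0.0002  0.0006 -0.0002]
```

Request:
{"api": "play_rows", "payload": {"increments": [[1,8,1,0,0,0,0],[1,6,1,20,0,0,0],[1,2,0,35,0,0,0],[1,0,0,45,0,0,0],[1,0,0,40,0,0,0],[1,0,0,30,0,0,0],[1,0,0,14,0,0,0],[1,0,0,2,0,0,0]]}}

```text
clock: 19.6
tool_pos: [0.4442, 0.4289, 0.0036]
eef_rot: [0.624, 0.781, -0.002, 0.001]
contact_force: [-0.2, 0.4, 0.0]
opening: 0.998
```

Run:
```python
from h import *
go([.4472,.424,.014],down())
```

```text
t 19.6 pos [0.4442 0.4289 0.0036] op 0.998 F [-0.2  0.4  0. ]
tot [ -5.5   1.8 -10.4] [-0.001  0.004  0.003] | per row /8 [-0.7  0.2 -1.3] [-0.0002  0.0005  0.0004]
```

Request:
{"api": "play_rows", "payload": {"increments": [[1,-4,2,-9,0,0,0],[1,-1,0,-2,0,0,0],[1,0,0,0,0,0,0],[0.6,0,0,0,0,0,0],[0.6,0,0,0,0,0,0],[0.6,0,0,0,0,0,0],[0.6,0,0,0,0,0,0],[0.6,0,0,0,0,0,0]]}}

```text
clock: 20.6
tool_pos: [0.4493, 0.4262, 0.0192]
eef_rot: [0.625, 0.781, 0.001, 0.001]
contact_force: [0.1, 0.2, 0.5]
opening: 0.759
```

Run:
```python
from h import *
go([.4472,.424,.014],down())
```

```text
t 20.6 pos [0.4493 0.4262 0.0192] op 0.759 F [0.1 0.2 0.5]
tot [-1.7 -2.6  5.2] [0.004 0.    0.002] | per row /8 [-0.2 -0.3  0.6] [0.0005 0.     0.0003]
```

Request:
{"api": "play_rows", "payload": {"increments": [[0.6,0,0,-30,0,0,0],[0.6,0,0,-45,0,0,0],[0.6,0,0,-45,0,0,0],[0.6,0,0,-35,0,0,0],[0.6,-30,-2,-15,0,0,0],[0.6,-50,-2,0,0,0,0],[0.6,-50,-2,0,0,0,0],[0.6,-50,-2,0,0,0,0]]}}

```text
clock: 21.6
tool_pos: [0.4781, 0.2481, 0.192]
eef_rot: [0.621, 0.784, -0.0, -0.0]
contact_force: [0.7, -0.2, -1.9]
opening: 0.757
```

Run:
```python
from h import *
go(M(0.0,.086,.19),down())
```

```text
t 21.6 pos [0.4781 0.2481 0.192 ] op 0.757 F [ 0.7 -0.2 -1.9]
tot [-322.6  -38.1    1.9] [-0.001 -0.     0.012] | per row /8 [-40.3  -4.8   0.2] [-0.0001 -0.      0.0015]
```

Request:
{"api": "play_rows", "payload": {"increments": [[0.6,-50,-5,0,0,0,0.01],[0.6,-50,-6,0,0,0,0],[0.6,-50,-6,0,0,0,0],[0.6,-50,-6,0,0,0,0],[0.6,-50,-6,0,0,0,0],[0.6,-30,-4,0,0,0,0],[0.6,-15,-2,0,0,0,0],[0.6,0,0,0,0,0,0]]}}

```text
clock: 22.6
tool_pos: [0.5069, -0.0626, 0.1895]
eef_rot: [0.628, 0.778, -0.003, -0.002]
contact_force: [0.3, 1.0, -1.3]
opening: 0.757
```

Run:
```python
from h import *
c=cal('wrist');im=snap('wrist','w8')
go(M(0.0,.086,.12),down())
s=r.get_state();R=Ro.from_quat(s['eef_rot'])
for e in (0,-.004): print(proj(c,s['tool_pos']+R.apply([0,e,-.039])))
```

```text
t 22.65 pos [ 0.507  -0.0614  0.1897] op 0.757 F [-1.   0.6 -2.4]
tot [-14.6   5.2  69.7] [-0.006  0.001 -0.004] | per row /8 [-1.8  0.6  8.7] [-0.0008  0.0001 -0.0005]
[324.1386117  365.41566053]
[324.15204532 355.24774715]
```

View pics/w8.png

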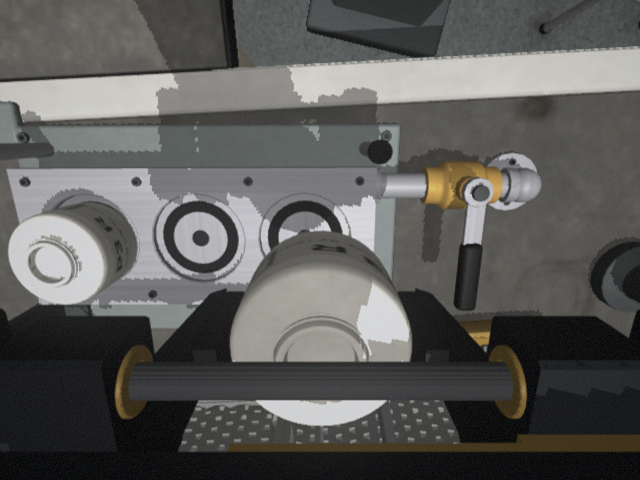

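Run:
```python
from h import *
c=cal('wrist');s=r.get_state();R=Ro.from_quat(s['eef_rot'])
for nm,b,f in (('w4',.0156,'w5'),('w8',.0192,'w8')):
    for e in (-.004,-.002,0,.002): print(nm,e,'front bottom',proj(c,s['tool_pos']+R.apply([0,e-.0345,b]))[1].round(1),'back top',[proj(c,s['tool_pos']+R.apply([0,e+.0345,b-h]))[1].round(1) for h in (.045,.05,.055)])
    g=cv2.imread(f'pics/{f}.png',0)
    print([int(x) for x in g[222:250,322]],[int(x) for x in g[415:445,322]])
```

```text
w4 -0.004 front bottom 219.0 back top [np.float64(416.8), np.float64(426.6), np.float64(437.1)]
w4 -0.002 front bottom 223.3 back top [np.float64(420.9), np.float64(430.9), np.float64(441.5)]
w4 0 front bottom 227.5 back top [np.float64(425.1), np.float64(435.1), np.float64(445.8)]
w4 0.002 front bottom 231.7 back top [np.float64(429.2), np.float64(439.3), np.float64(450.1)]
[127, 174, 188, 176, 195, 207, 207, 206, 205, 204, 158, 81, 47, 43, 42, 46, 74, 89, 89, 88, 89, 84, 82, 74, 79, 71, 60, 64] [206, 204, 203, 202, 202, 204, 201, 204, 205, 204, 201, 202, 203, 202, 205, 200, 202, 203, 203, 201, 200, 205, 202, 156, 83, 63, 65, 67, 66, 59]
w8 -0.004 front bottom 217.2 back top [np.float64(410.1), np.float64(419.4), np.float64(429.4)]
w8 -0.002 front bottom 221.4 back top [np.float64(414.2), np.float64(423.7), np.float64(433.8)]
w8 0 front bottom 225.6 back top [np.float64(418.3), np.float64(427.8), np.float64(438.0)]
w8 0.002 front bottom 229.8 back top [np.float64(422.3), np.float64(432.0), np.float64(442.3)]
[172, 205, 205, 204, 203, 204, 203, 205, 162, 104, 87, 88, 87, 86, 86, 88, 82, 72, 77, 82, 83, 88, 76, 56, 38, 47, 52, 57] [209, 209, 208, 208, 209, 207, 206, 208, 208, 208, 178, 129, 105, 103, 104, 108, 97, 88, 90, 90, 86, 90, 90, 89, 89, 89, 89, 82, 68, 60]
```

Run:
```python
from h import *
go(M(0.002,.086,.10),down())
```

```text
t 22.65 pos [ 0.507  -0.0614  0.1897] op 0.757 F [-1.   0.6 -2.4]
tot [-14.6   7.3  89.7] [-0.006  0.001 -0.004] | per row /8 [-1.8  0.9 11.2] [-0.0008  0.0001 -0.0005]
```

Request:
{"api": "play_rows", "payload": {"increments": [[0.6,-14,7,0,0,0,0],[0.6,-1,0,0,0,0,0],[0.6,0,0,25,0,0,0],[0.6,0,0,35,0,0,0],[0.6,0,0,20,0,0,0],[0.6,0,0,3,0,0,0],[0.6,0,0,0,0,0,0],[0.6,0,0,0,0,0,0]]}}

```text
clock: 23.65
tool_pos: [0.5212, -0.0674, 0.1071]
eef_rot: [0.623, 0.782, 0.001, -0.0]
contact_force: [0.1, -0.1, -1.1]
opening: 0.757
```

Run:
```python
from h import *
go(M(0.002,.086,.075),down())
```

```text
t 23.65 pos [ 0.5212 -0.0674  0.1071] op 0.757 F [ 0.1 -0.1 -1.1]
tot [-5.8 -5.9 32. ] [ 0.001 -0.002  0.006] | per row /8 [-0.7 -0.7  4. ] [ 0.0002 -0.0003  0.0008]
```

Request:
{"api": "play_rows", "payload": {"increments": [[0.6,-5,-5,0,0,0,0.005],[0.6,0,0,5,0,0,0],[0.6,0,0,12,0,0,0],[0.6,0,0,8,0,0,0],[0.6,0,0,2,0,0,0],[0.6,0,0,0,0,0,0],[0.6,0,0,0,0,0,0],[0.6,0,0,0,0,0,0]]}}

```text
clock: 24.65
tool_pos: [0.518, -0.0739, 0.0792]
eef_rot: [0.625, 0.78, 0.002, 0.0]
contact_force: [0.6, -0.6, -1.8]
opening: 0.756
```

Run:
```python
from h import *
go(M(0.002,.086,.065),down())
```

```text
t 24.65 pos [ 0.518  -0.0739  0.0792] op 0.756 F [ 0.6 -0.6 -1.8]
tot [-0.1 -1.4 14.2] [ 0.003 -0.002  0.001] | per row /8 [-0.  -0.2  1.8] [ 0.0004 -0.0002  0.0001]
```

Request:
{"api": "play_rows", "payload": {"increments": [[0.6,0,-1.3,0,0,0,0],[0.6,0,0,5,0,0,0],[0.6,0,0,5,0,0,0],[0.6,0,0,3,0,0,0],[0.6,0,0,2,0,0,0],[0.6,0,0,1,0,0,0],[0.6,0,0,0,0,0,0],[0.6,0,0,0,0,0,0]]}}

```text
clock: 25.65
tool_pos: [0.5171, -0.0742, 0.0652]
eef_rot: [0.625, 0.78, 0.002, 0.002]
contact_force: [0.7, 0.2, -1.4]
opening: 0.763
```

Run:
```python
from h import *
go(M(0.002,.086,.065),down())
```

```text
t 25.65 pos [ 0.5171 -0.0742  0.0652] op 0.763 F [ 0.7  0.2 -1.4]
tot [-0.1 -0.3  0.2] [0.005 0.001 0.001] | per row /8 [-0. -0.  0.] [0.0007 0.0002 0.0001]
```

Down without resistance. I'll release, lift and check.

Request:
{"api": "play_rows", "payload": {"increments": [[0.85,0,0,1,0,0,0],[0.95,0,0,0,0,0,0],[0.95,0,0,0,0,0,0],[0.95,0,0,-15,0,0,0],[0.95,0,0,-40,0,0,0],[0.95,0,0,-50,0,0,0],[0.95,0,0,-20,0,0,0],[0.95,0,0,0,0,0,0]]}}

```text
clock: 26.65
tool_pos: [0.5167, -0.0733, 0.1961]
eef_rot: [0.625, 0.781, 0.002, 0.002]
contact_force: [0.4, -0.4, 0.0]
opening: 0.949
```

Request:
{"api": "play_rows", "payload": {"increments": [[0.7,60,0,0,0,0,0],[0.7,60,-5,0,0,0,0],[0.7,60,-5,0,0,0,0],[0.7,60,-5,0,0,0,0],[0.7,40,-5,0,0,0,0],[0.7,10,-5,0,0,0,0],[0.7,0,0,0,0,0,0],[0.7,0,0,0,0,0,0]]}}

```text
clock: 27.65
tool_pos: [0.4265, 0.2066, 0.1913]
eef_rot: [0.628, 0.778, -0.001, 0.002]
contact_force: [0.8, -0.2, -0.1]
opening: 0.701
```

Run:
```python
from h import *
c=cal('wrist');im=snap('wrist','w9')
go([.496,.239,.2],down())
im=snap('top','t3')[:,:,::-1]; cv2.imwrite('pics/t3z.png',cv2.resize(im[180:310,220:420],None,fx=4,fy=4,interpolation=2))
```

```text
t 27.7 pos [0.4265 0.2065 0.1913] op 0.699 F [-0.  -0.5 -1. ]
tot [17.1 74.8 -8.7] [ 0.     0.003 -0.006] | per row /8 [ 2.1  9.3 -1.1] [ 0.0001  0.0004 -0.0008]
```

View pics/w9.png

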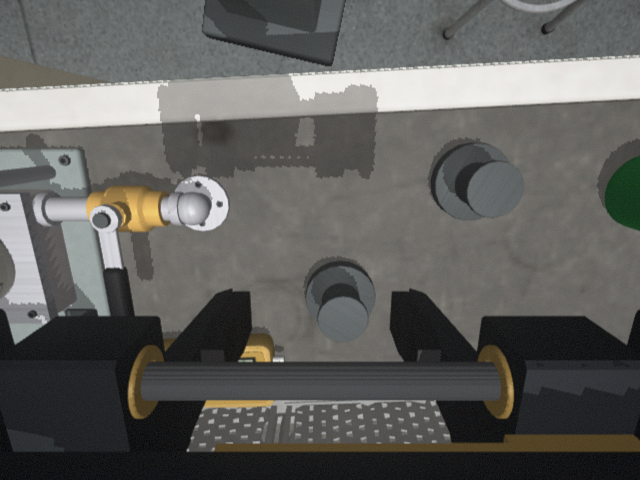

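View pics/t3z.png

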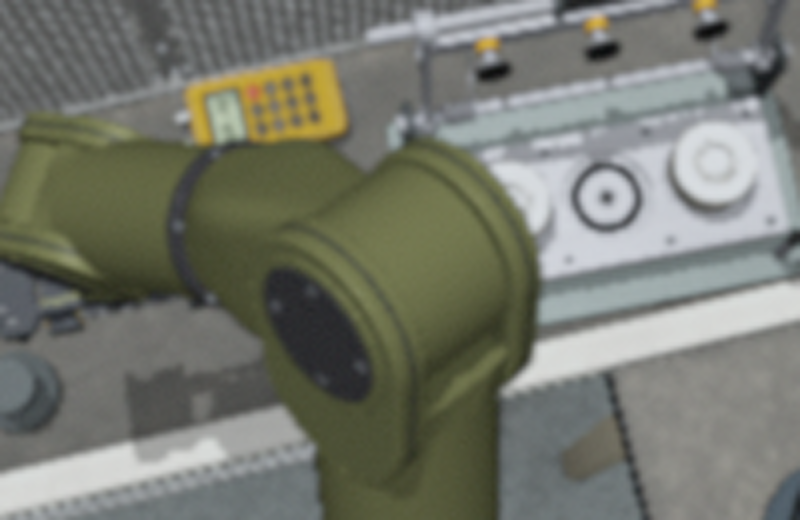

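Run:
```python
from h import *
c=cal('wrist')
print('A head',ray(c,342,318,.058),'foot',ray(c,340,294,.017))
t=cal('top'); print('can seat1 neck',ray(t,220+716/4,180+162/4,.104),M(0,-.086))
go([.496,.2385,.022],down())
```

```text
A head [0.49626217 0.23987342 0.058     ] foot [0.49275161 0.2393197  0.017     ]
can seat1 neck [ 0.55160626 -0.24252016  0.104     ] [ 0.55218381 -0.24264591  0.        ]
t 27.75 pos [0.4266 0.2066 0.1914] op 0.701 F [-0.1  0.1  0.5]
tot [ 17.   74.4 169.4] [ 0.001  0.003 -0.006] | per row /8 [ 2.1  9.3 21.2] [ 0.0001  0.0004 -0.0008]
```

Request:
{"api": "play_rows", "payload": {"increments": [[0.75,8,25,0,0,0,0],[0.75,7,25,0,0,0,0],[0.75,3,20,0,0,0,0],[0.75,0,4,25,0,0,0],[0.75,0,0,35,0,0,0],[0.75,0,0,30,0,0,0],[0.75,0,0,10,0,0,0],[0.75,0,0,0,0,0,0]]}}

```text
clock: 28.75
tool_pos: [0.5037, 0.2284, 0.0883]
eef_rot: [0.635, 0.772, -0.002, 0.004]
contact_force: [-0.1, 0.2, -0.1]
opening: 0.751
```

Run:
```python
from h import *
go([.4955,.2385,.022],down())
```

```text
t 28.75 pos [0.5037 0.2284 0.0883] op 0.751 F [-0.1  0.2 -0.1]
tot [12.  -6.3 66.2] [ 0.002  0.008 -0.025] | per row /8 [ 1.5 -0.8  8.3] [ 0.0003  0.001  -0.0032]
```

Request:
{"api": "play_rows", "payload": {"increments": [[0.75,11,-5,0,0,0,-0.02],[0.75,1,-1,0,0,0,0],[0.75,0,0,15,0,0,0],[0.75,0,0,22,0,0,0],[0.75,0,0,18,0,0,0],[0.75,0,0,4,0,0,0],[0.75,0,0,0,0,0,0],[0.75,0,0,0,0,0,0]]}}

```text
clock: 29.75
tool_pos: [0.4972, 0.241, 0.0291]
eef_rot: [0.627, 0.779, 0.001, 0.005]
contact_force: [0.6, -0.0, 0.2]
opening: 0.751
```

Run:
```python
from h import *
go([.4955,.2385,.022],down())
c=cal('wrist');snap('wrist','w10')
```

```text
t 29.75 pos [0.4972 0.241  0.0291] op 0.751 F [ 0.6 -0.   0.2]
tot [-2.  -2.3  7.1] [ 0.008  0.006 -0.004] | per row /8 [-0.3 -0.3  0.9] [ 0.001   0.0008 -0.0005]
```

View pics/w10.png

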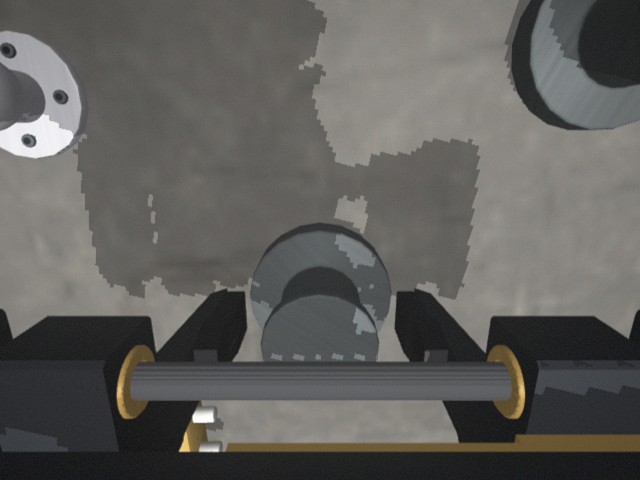

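Run:
```python
from h import *
c=cal('wrist');s=r.get_state()
for f in ((320,295,.058,.022),(320,224,.017,.034)):
    p=ray(c,*f[:3]);print(p+f[3]*ex(), 'e',(p+f[3]*ex()-s['tool_pos'])@ex())
```

```text
[0.4977691  0.24108267 0.058     ] e 0.0004878988801360694
[0.49448467 0.24010504 0.017     ] e -0.0029304772823174592
```

Request:
{"api": "play_rows", "payload": {"increments": [[0.75,0,-1.5,4,0,0,0],[0.75,0,0,3,0,0,0],[0.3,0,0,0,0,0,0],[0.3,0,0,0,0,0,0],[0.3,0,0,0,0,0,0],[0.3,0,0,0,0,0,0],[0.3,0,0,0,0,0,0],[0.3,0,0,0,0,0,0]], "grip_force": 35}}

```text
clock: 30.8
tool_pos: [0.4963, 0.2407, 0.0225]
eef_rot: [0.627, 0.779, 0.002, 0.005]
contact_force: [-0.1, -0.1, 0.0]
opening: 0.452
```

Run:
```python
from h import *
go([.4955,.2385,.022],down())
c=cal('wrist');snap('wrist','w11')
```

```text
t 30.8 pos [0.4963 0.2407 0.0225] op 0.452 F [-0.1 -0.1  0. ]
tot [-2.  -1.3  0.5] [ 0.009  0.006 -0.004] | per row /8 [-0.2 -0.2  0.1] [ 0.0012  0.0007 -0.0006]
```

View pics/w11.png

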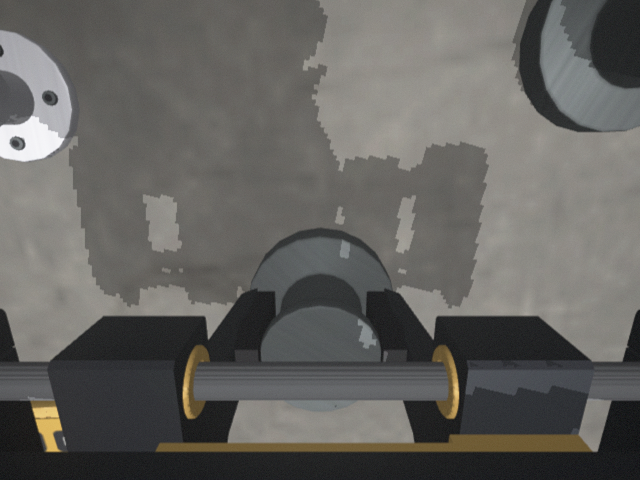

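Run:
```python
from h import *
c=cal('wrist');s=r.get_state()
for f in ((320,306,.058,.022),(320,230,.017,.034)):
    p=ray(c,*f[:3]);print(p+f[3]*ex(), 'e',(p+f[3]*ex()-s['tool_pos'])@ex())
```

```text
[0.49766872 0.24092288 0.058     ] e 0.001352634494243168
[0.49451847 0.23999823 0.017     ] e -0.0019232640730131511
```

Request:
{"api": "play_rows", "payload": {"increments": [[0.3,0,0,-20,0,0,0],[0.3,0,0,-35,0,0,0],[0.3,0,0,-40,0,0,0],[0.3,0,0,-40,0,0,0],[0.3,0,0,-20,0,0,0],[0.3,0,0,-5,0,0,0],[0.3,0,0,0,0,0,0],[0.3,0,0,0,0,0,0]]}}

```text
clock: 31.85
tool_pos: [0.4917, 0.2383, 0.1826]
eef_rot: [0.627, 0.779, -0.004, 0.004]
contact_force: [-0.4, 0.4, -3.2]
opening: 0.455
```

Run:
```python
from h import *
go(M(0,0,.19),down())
c=cal('wrist');snap('wrist','w12')
```

```text
t 31.85 pos [0.4917 0.2383 0.1826] op 0.455 F [-0.4  0.4 -3.2]
tot [-396.8  -43.9   -3.1] [-0.001  0.011 -0.004] | per row /8 [-49.6  -5.5  -0.4] [-0.0001  0.0013 -0.0005]
```

View pics/w12.png

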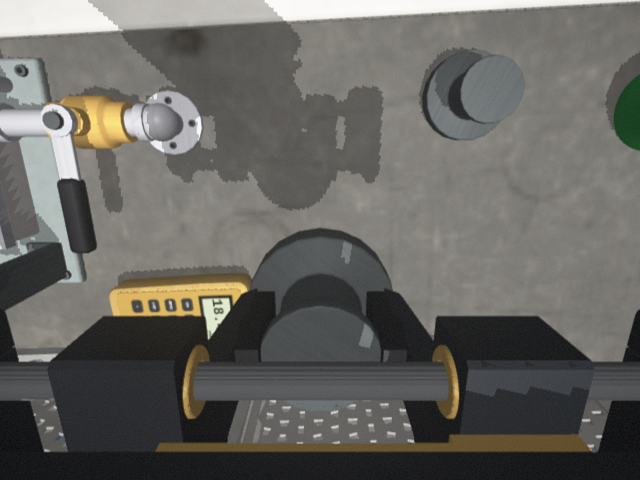

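Request:
{"api": "play_rows", "payload": {"increments": [[0.3,-40,-8,0,0,0,0],[0.3,-55,-8,0,0,0,0],[0.3,-55,-7,0,0,0,0],[0.3,-55,-6,0,0,0,0],[0.3,-55,-6,0,0,0,0],[0.3,-55,-6,0,0,0,0],[0.3,-40,-3,0,0,0,0],[0.3,-20,0,0,0,0,0]]}}

```text
clock: 32.9
tool_pos: [0.5286, -0.146, 0.1786]
eef_rot: [0.625, 0.781, -0.005, -0.001]
contact_force: [0.1, 0.7, -3.3]
opening: 0.45
```

Run:
```python
from h import *
go(M(0,0,.14),down())
```

```text
t 32.9 pos [ 0.5286 -0.146   0.1786] op 0.45 F [ 0.1  0.7 -3.3]
tot [-13.3   2.4  38.7] [-0.01   0.005  0.002] | per row /8 [-1.7  0.3  4.8] [-0.0012  0.0006  0.0003]
```

Request:
{"api": "play_rows", "payload": {"increments": [[0.3,-11,2,0,-0.01,0,0],[0.3,-1,0,0,0,0,0],[0.3,0,0,15,0,0,0],[0.3,0,0,15,0,0,0],[0.3,0,0,5,0,0,0],[0.3,0,0,0,0,0,0],[0.3,0,0,0,0,0,0],[0.3,0,0,0,0,0,0]]}}

```text
clock: 33.9
tool_pos: [0.5324, -0.1543, 0.1394]
eef_rot: [0.623, 0.782, -0.001, -0.0]
contact_force: [-0.6, -0.2, -2.8]
opening: 0.455
```

Run:
```python
from h import *
go(M(0,0,.08),down())
```

```text
t 33.9 pos [ 0.5324 -0.1543  0.1394] op 0.455 F [-0.6 -0.2 -2.8]
tot [-4.5  0.1 59.4] [-0.002  0.001  0.006] | per row /8 [-0.6  0.   7.4] [-0.0002  0.0001  0.0008]
```

Request:
{"api": "play_rows", "payload": {"increments": [[0.3,-4,0,0,0,0,0.005],[0.3,0,0,5,0,0,0],[0.3,0,0,18,0,0,0],[0.3,0,0,18,0,0,0],[0.3,0,0,12,0,0,0],[0.3,0,0,3,0,0,0],[0.3,0,0,0,0,0,0],[0.3,0,0,0,0,0,0]]}}

```text
clock: 34.9
tool_pos: [0.5333, -0.1587, 0.0789]
eef_rot: [0.625, 0.78, -0.001, -0.0]
contact_force: [-0.5, 0.6, -2.5]
opening: 0.453
```

Run:
```python
from h import *
go(M(0,0,.0685),down())
```

```text
t 34.9 pos [ 0.5333 -0.1587  0.0789] op 0.453 F [-0.5  0.6 -2.5]
tot [-0.   0.3 10.4] [-0.002  0.001  0.001] | per row /8 [-0.   0.   1.3] [-0.0003  0.0001  0.0001]
```

Request:
{"api": "play_rows", "payload": {"increments": [[0.3,0,0,3,0,0,0],[0.3,0,0,3,0,0,0],[0.3,0,0,2,0,0,0],[0.3,0,0,2,0,0,0],[0.3,0,0,1,0,0,0],[0.3,0,0,0,0,0,0],[0.3,0,0,0,0,0,0],[0.3,0,0,0,0,0,0]]}}

```text
clock: 35.9
tool_pos: [0.5338, -0.159, 0.0687]
eef_rot: [0.625, 0.78, -0.001, 0.001]
contact_force: [-0.9, -0.1, -2.3]
opening: 0.455
```

Run:
```python
from h import *
go(M(0,0,.0685),down())
```

```text
t 35.9 pos [ 0.5338 -0.159   0.0687] op 0.455 F [-0.9 -0.1 -2.3]
tot [ 0.3 -0.2  0.2] [-0.001  0.002  0.   ] | per row /8 [ 0. -0.  0.] [-0.0001  0.0003  0.0001]
```

Request:
{"api": "play_rows", "payload": {"increments": [[0.5,0,0,0,0,0,0],[0.6,0,0,0,0,0,0],[0.6,0,0,0,0,0,0],[0.6,0,0,-15,0,0,0],[0.6,0,0,-40,0,0,0],[0.6,0,0,-50,0,0,0],[0.6,0,-10,-40,0,0,0],[0.6,40,-20,-10,0,0,0]]}}

```text
clock: 36.9
tool_pos: [0.4979, -0.1266, 0.2319]
eef_rot: [0.627, 0.779, 0.001, 0.002]
contact_force: [0.8, 0.7, -0.8]
opening: 0.605
```

Request:
{"api": "play_rows", "payload": {"increments": [[0.6,60,-20,0,0,0,0],[0.6,60,0,0,0,0,0],[0.6,60,0,0,0,0,0],[0.6,30,0,0,0,0,0],[0.6,0,0,0,0,0,0],[0.6,0,0,0,0,0,0],[0.6,0,0,0,0,0,0],[0.6,0,0,0,0,0,0]]}}

```text
clock: 37.9
tool_pos: [0.4322, 0.0794, 0.2385]
eef_rot: [0.627, 0.779, 0.004, 0.007]
contact_force: [0.9, -0.5, -0.3]
opening: 0.602
```

Run:
```python
from h import *
go(M(0,0,.2),down())
im=snap('top','t4')[:,:,::-1]; cv2.imwrite('pics/t4z.png',cv2.resize(im[150:290,270:470],None,fx=4,fy=4,interpolation=2))
im=snap('scene','s4')[:,:,::-1]; cv2.imwrite('pics/s4z.png',cv2.resize(im[160:350,280:480],None,fx=3,fy=3,interpolation=2))
```

```text
t 37.9 pos [0.4322 0.0794 0.2385] op 0.602 F [ 0.9 -0.5 -0.3]
tot [-254.    47.6   40.8] [ 0.016  0.006 -0.004] | per row /8 [-31.7   5.9   5.1] [ 0.002   0.0007 -0.0005]
```

View pics/t4z.png

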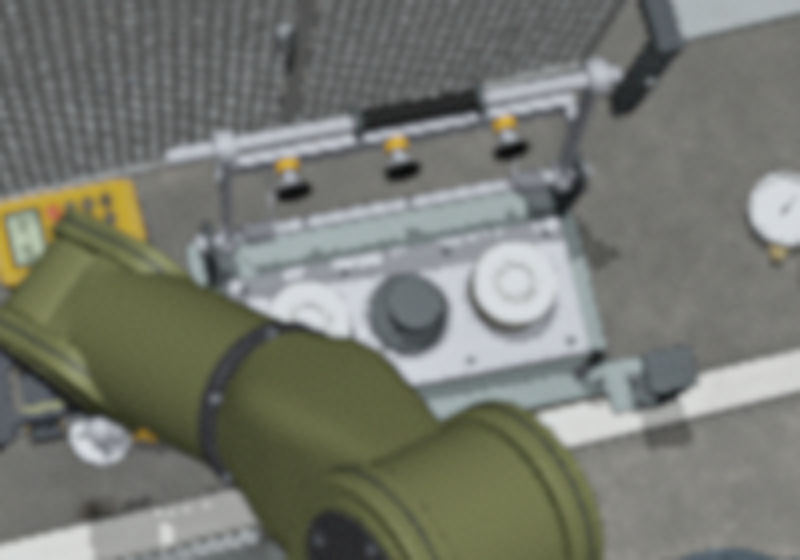

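View pics/s4z.png

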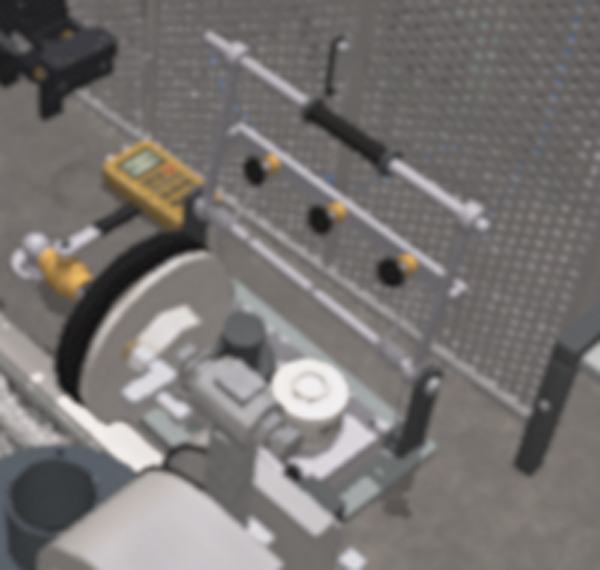

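Run:
```python
from h import *
t=cal('top');s=cal('scene')
def tri(a,b):
    A=[];B=[]
    for c,(u,v) in ((t,a),(s,b)):
        P=np.hstack([c['R'],c['t'][:,None]]);x=(u-c['cx'])/c['fx'];y=(v-c['cy'])/c['fy']
        for k,w in ((0,x),(1,y)): A.append((P[k]-w*P[2])[:3]);B.append((w*P[2]-P[k])[3])
    X=np.linalg.lstsq(np.array(A),np.array(B),rcond=None)[0]; return X,((X-S2)@ex()).round(4),((X-S2)@ey()).round(4),proj(t,X)-a,proj(s,X)-b
T=lambda u,v:np.array((270+u/4,150+v/4)); C=lambda u,v:np.array((280+u/3,160+v/3))
print('grip',tri(T(421,102),C(348,135)))
print('pad mid',tri(T(402,171),C(321,217)))
print('hook',tri(T(285,70),C(331,92)),tri(T(287,25),C(343,42)))
print('blank head',ray(t,*T(414,302),.104),M(0,0),'can3',ray(t,*T(313,320),.104),M(0,.086))
print('guard base',ray(t,*T(10,190),0)) 
for z in (.25,.3,.35,.4): print(z,'guard pt?',[ray(t,*T(u,v),z).round(3) for u,v in ((300,110),)])
print('M grip expect',M(.106,.0,.281))
```

```text
grip (array([ 0.63926845, -0.14225898,  0.28476889]), np.float64(0.1068), np.float64(-0.0069), array([-0.55246396,  1.24232168]), array([ 1.46426625, -0.41087332]))
pad mid (array([ 0.61848196, -0.14095097,  0.19305019]), np.float64(0.0868), np.float64(-0.0011), array([ 0.21155348, -0.49035162]), array([-0.58422111,  0.15356885]))
hook (array([ 0.68072481, -0.04813801,  0.24768167]), np.float64(0.1677), np.float64(0.0759), array([ 0.49915396, -1.09818218]), array([-1.23738412,  0.32708909])) (array([ 0.69306518, -0.04502149,  0.3001658 ]), np.float64(0.1805), np.float64(0.0763), array([-0.06609809,  0.14367437]), array([ 0.16011639, -0.04420214]))
blank head [ 0.53314168 -0.16008997  0.104     ] [ 0.5335 -0.1587  0.    ] can3 [ 0.51642881 -0.07886636  0.104     ] [ 0.51481619 -0.07475409  0.        ]
guard base [0.64598009 0.17871192 0.        ]
0.25 guard pt? [array([ 0.646, -0.058,  0.25 ])]
0.3 guard pt? [array([ 0.63 , -0.055,  0.3  ])]
0.35 guard pt? [array([ 0.614, -0.053,  0.35 ])]
0.4 guard pt? [array([ 0.599, -0.05 ,  0.4  ])]
M grip expect [ 0.63696821 -0.13567112  0.281     ]
```

Run:
```python
from h import *
s=r.get_state();print(s['q'].round(3))
go(M(-.12,-.0,.4))
```

```text
[ 0.24   0.545 -0.813  2.095  0.613  0.735  0.816]
t 38.0 pos [0.4321 0.0796 0.2385] op 0.595 F [ 0.4 -0.6  0.8]
tot [-255.8  -69.2 -161.2] [0. 0. 0.] | per row /8 [-32.   -8.7 -20.2] [0. 0. 0.]
```

Request:
{"api": "play_rows", "payload": {"increments": [[0.45,0,0,-12,0,0,-0.18],[0.45,0,0,-12,0,0,-0.18],[0.45,0,0,-12,0,0,-0.18],[0.45,0,0,-12,0,0,-0.18],[0.45,0,0,-12,0,0,-0.18],[0.45,0,0,-12,0,0,-0.18],[0.45,0,0,-12,0,0,-0.18],[0.45,0,0,-12,0,0,-0.18]]}}

```text
clock: 39.0
tool_pos: [0.43, 0.0754, 0.3359]
eef_rot: [-0.062, 0.998, -0.003, 0.006]
contact_force: [-0.1, 0.4, -0.2]
opening: 0.455
```

```bash
cat >> h.py <<'E'
def tilt(a):  # tool x=-ex side, y=ey, z=(sin a ex - cos a k)
    k=np.array([0,0,1.]); z=np.sin(a)*ex()-np.cos(a)*k; y=ey(); x=np.cross(y,z)
    return Ro.from_matrix(np.array([x,y,z]).T)
E
python3 - <<'E'
from h import *
s=r.get_state();print(s['q'].round(3));print(tilt(0).as_matrix().round(2))
go(M(-.05,-.0,.4),tilt(0.0))
E
```

```text
[ 0.562  0.596 -1.381  1.938  0.659  1.163  2.191]
[[-0.98 -0.22  0.  ]
 [-0.22  0.98  0.  ]
 [-0.    0.   -1.  ]]
t 39.0 pos [0.43   0.0754 0.3359] op 0.455 F [-0.1  0.4 -0.2]
tot [ -24.5 -250.3  -62.1] [-0.008  0.011 -0.094] | per row /8 [ -3.1 -31.3  -7.8] [-0.0009  0.0014 -0.0118]
```

Request:
{"api": "play_rows", "payload": {"increments": [[0.45,0,0,0,0,0,0.18],[0.45,0,0,0,0,0,0.18],[0.45,0,0,0,0,0,0.18],[0.45,0,0,0,0,0,0.18],[0.45,0,0,0,0,0,0.18],[0.45,0,0,0,0,0,0.18],[0.45,0,0,0,0,0,0.18],[0.45,0,0,0,0,0,0.18]]}}

```text
clock: 40.0
tool_pos: [0.43, 0.0716, 0.335]
eef_rot: [0.631, 0.775, 0.001, 0.005]
contact_force: [0.5, -0.2, -0.6]
opening: 0.447
```

Request:
{"api": "play_rows", "payload": {"increments": [[0.45,0,0,0,0,0,0.18],[0.45,0,0,0,0,0,0.18],[0.45,0,0,0,0,0,0.18],[0.45,0,0,0,0,0,0.18],[0.45,0,0,0,0,0,0.18],[0.45,0,0,0,0,0,0.18],[0.45,0,0,0,0,0,0.18],[0.45,0,0,0,0,0,0.18]]}}

```text
clock: 41.0
tool_pos: [0.4292, 0.0684, 0.334]
eef_rot: [0.99, 0.14, 0.003, 0.003]
contact_force: [0.4, -0.2, 0.5]
opening: 0.455
```

```bash
cat >> h.py <<'E'
def tilt(a):  # tool x=+ex side, y=-ey, z=(sin a ex - cos a k)
    k=np.array([0,0,1.]); z=np.sin(a)*ex()-np.cos(a)*k; y=-ey(); x=np.cross(y,z)
    return Ro.from_matrix(np.array([x,y,z]).T)
E
python3 - <<'E'
from h import *
s=r.get_state();print(s['q'].round(3))
go(M(-.05,-.0,.4),tilt(0.0))
E
```

```text
[ 0.116  0.337 -0.53   1.958  0.224  0.898 -0.249]
t 41.0 pos [0.4292 0.0684 0.334 ] op 0.455 F [ 0.4 -0.2  0.5]
tot [-12.3 244.4 -64.5] [ 0.006 -0.004  0.062] | per row /8 [-1.5 30.6 -8.1] [ 0.0008 -0.0006  0.0077]
```

Run:
```python
from h import *
go(M(-.02,-.005,.40),tilt(0.0))
go(M(-.02,-.005,.40),tilt(0.78))
```

```text
t 41.0 pos [0.4292 0.0684 0.334 ] op 0.455 F [ 0.4 -0.2  0.5]
tot [ 17.3 251.2 -64.4] [ 0.006 -0.004  0.062] | per row /8 [ 2.2 31.4 -8. ] [ 0.0008 -0.0006  0.0077]
t 41.0 pos [0.4292 0.0684 0.334 ] op 0.455 F [ 0.4 -0.2  0.5]
tot [ 17.3 251.2 -64.4] [-0.018  0.775  0.061] | per row /8 [ 2.2 31.4 -8. ] [-0.0023  0.0969  0.0076]
```

Request:
{"api": "play_rows", "payload": {"increments": [[0.45,0,30,-10,0,0,0.06],[0.45,3,33,-10,0,0,0],[0.45,3,33,-10,0,0,0],[0.45,3,33,-10,0,0,0],[0.45,3,33,-10,0,0,0],[0.45,3,33,-10,0,0,0],[0.45,3,33,-5,0,0,0],[0.45,0,20,0,0,0,0]]}}

```text
clock: 42.0
tool_pos: [0.5025, -0.1768, 0.4012]
eef_rot: [0.994, 0.109, 0.001, 0.002]
contact_force: [0.6, 0.9, -0.3]
opening: 0.445
```

Run:
```python
from h import *
go(M(-.02,-.005,.40),tilt(0.78)); print(r.get_state()['q'].round(2))
```

```text
t 42.0 pos [ 0.5025 -0.1768  0.4012] op 0.445 F [ 0.6  0.9 -0.3]
tot [14.2 -5.9  1.2] [0.004 0.778 0.002] | per row /8 [ 1.8 -0.7  0.2] [0.0005 0.0973 0.0003]
[ 0.53  0.42 -0.44  1.59  0.19  1.18  0.27]
```

Request:
{"api": "play_rows", "payload": {"increments": [[0.45,0,0,0,0,0.13,0],[0.45,0,0,0,0,0.13,0],[0.45,0,0,0,0,0.13,0],[0.45,0,0,0,0,0.13,0],[0.45,0,0,0,0,0.13,0],[0.45,0,0,0,0,0.12,0],[0.45,0,0,0,0,0,0],[0.45,0,0,0,0,0,0]]}}

```text
clock: 43.0
tool_pos: [0.5002, -0.1771, 0.3983]
eef_rot: [0.918, 0.1, 0.381, -0.04]
contact_force: [-0.3, -0.2, 0.5]
opening: 0.451
```

Run:
```python
from h import *
print(r.get_state()['q'].round(2))
c=cal('wrist');snap('wrist','w13')
G=M(.1065,-.005,.282);z=tilt(.78).apply([0,0,1.])
go(G-.10*z,tilt(.78)); print(proj(c,G))
```

```text
[ 1.38  0.4  -1.14  2.18 -0.49  0.12  1.08]
t 43.05 pos [ 0.5003 -0.177   0.3982] op 0.45 F [-0.4  0.5 -1. ]
tot [19.3 -6.  83.2] [ 0.005 -0.006  0.001] | per row /8 [ 2.4 -0.7 10.4] [ 0.0006 -0.0008  0.0001]
[340.68867803 210.82400032]
```

View pics/w13.png

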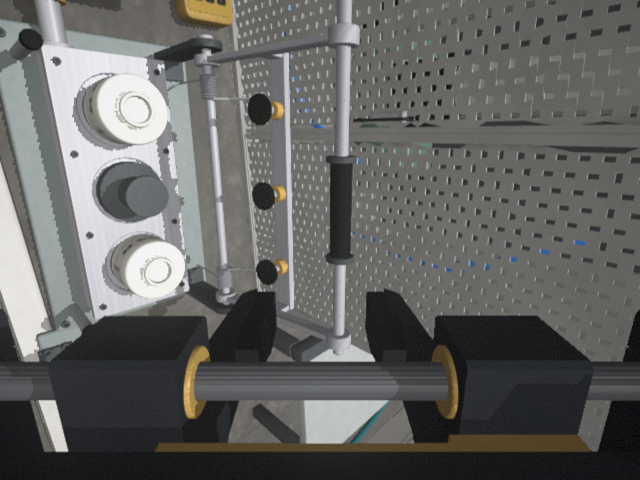

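The wrist view shows the black sleeve centred at (341,210), where I predicted it, and all three seats filled. I'll approach it next.

Request:
{"api": "play_rows", "payload": {"increments": [[0.45,5,-2,12,0,-0.02,0],[0.45,5,-2,15,0,-0.02,0],[0.45,5,-2,15,0,-0.02,0],[0.45,4,0,15,0,-0.02,0],[0.45,0,0,15,0,0,0],[0.45,0,0,8,0,0,0],[0.45,0,0,0,0,0,0],[0.45,0,0,0,0,0,0]]}}

```text
clock: 44.05
tool_pos: [0.5768, -0.147, 0.3585]
eef_rot: [0.931, 0.114, 0.344, -0.03]
contact_force: [1.2, 0.8, -0.6]
opening: 0.448
```

Run:
```python
from h import *
print(r.get_state()['q'].round(2))
G=M(.1065,-.005,.282);z=tilt(.70).apply([0,0,1.])
go(G+.017*z,tilt(.70)); print(proj(cal('wrist'),G)); snap('wrist','w14')
```

```text
[ 0.86  0.42 -0.71  2.08 -0.44  0.1   0.95]
t 44.05 pos [ 0.5768 -0.147   0.3585] op 0.448 F [ 1.2  0.8 -0.6]
tot [ -3.    6.2 115.3] [ 0.006 -0.006  0.026] | per row /8 [-0.4  0.8 14.4] [ 0.0008 -0.0007  0.0032]
[316.73344851 252.88638911]
```

View pics/w14.png

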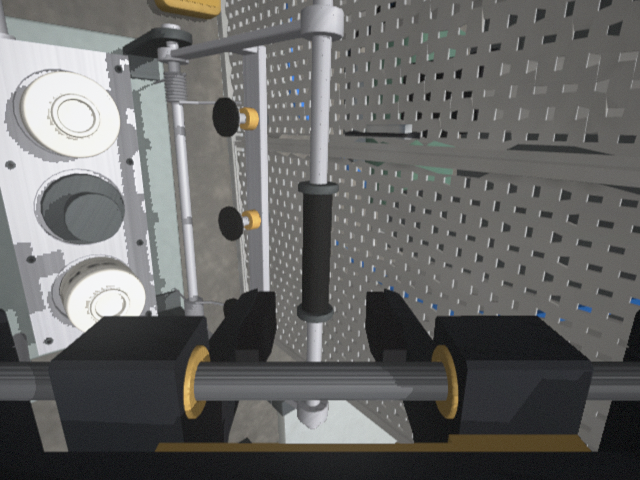

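Request:
{"api": "play_rows", "payload": {"increments": [[0.45,-3,5,8,0,0,0.025],[0.45,0,0,15,0,0,0],[0.45,0,0,18,0,0,0],[0.45,0,0,18,0,0,0],[0.45,0,0,12,0,0,0],[0.45,0,0,4,0,0,0],[0.45,0,0,0,0,0,0],[0.45,0,0,0,0,0,0]]}}

```text
clock: 45.1
tool_pos: [0.6246, -0.149, 0.3038]
eef_rot: [0.936, 0.1, 0.335, -0.039]
contact_force: [-0.2, -0.5, 0.1]
opening: 0.45
```

Run:
```python
from h import *
print(r.get_state()['q'].round(2))
G=M(.1065,-.005,.282);z=tilt(.70).apply([0,0,1.])
go(G+.017*z,tilt(.70)); print(proj(cal('wrist'),G)); snap('wrist','w15')
```

```text
[ 0.7   0.54 -0.57  2.03 -1.    0.04  1.5 ]
t 45.1 pos [ 0.6246 -0.149   0.3038] op 0.45 F [-0.2 -0.5  0.1]
tot [-1.7 -5.3 43.7] [-0.002  0.012 -0.006] | per row /8 [-0.2 -0.7  5.5] [-0.0002  0.0014 -0.0008]
[317.24252085 275.06801443]
```

View pics/w15.png

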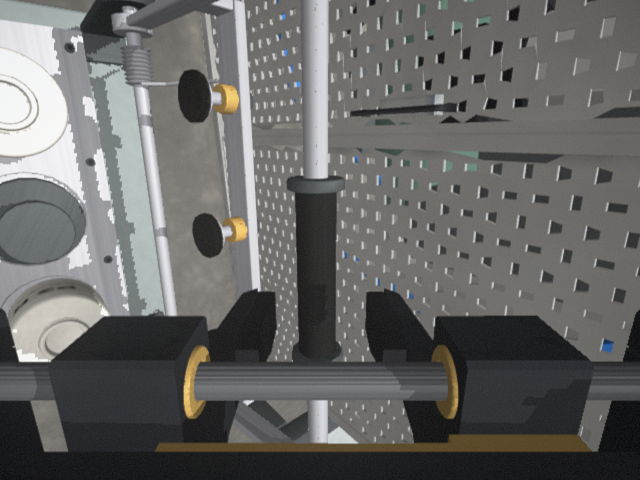

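Request:
{"api": "play_rows", "payload": {"increments": [[0.45,0,-2,0,0,-0.04,0],[0.45,0,-2,0,0,-0.04,0],[0.45,0,-1,0,0,-0.03,0],[0.45,0,0,0,0,0,0],[0.45,0,0,0,0,0,0],[0.45,0,0,0,0,0,0],[0.45,0,0,0,0,0,0],[0.45,0,0,0,0,0,0]]}}

```text
clock: 46.15
tool_pos: [0.6212, -0.1463, 0.3042]
eef_rot: [0.954, 0.099, 0.283, -0.034]
contact_force: [0.1, 0.3, -0.5]
opening: 0.451
```

Run:
```python
from h import *
print(r.get_state()['q'].round(2))
G=M(.1065,-.005,.282);z=tilt(.60).apply([0,0,1.])
go(G+.017*z,tilt(.60));
s=r.get_state();R=Ro.from_quat(s['eef_rot']).as_matrix();print('tilt',np.arcsin(R[:,2]@ex()))
```

```text
[ 0.37  0.49 -0.11  1.96 -0.9   0.28  1.32]
t 46.15 pos [ 0.6212 -0.1463  0.3042] op 0.451 F [ 0.1  0.3 -0.5]
tot [ 3.5 -1.9 45.5] [-0.001  0.023 -0.013] | per row /8 [ 0.4 -0.2  5.7] [-0.0001  0.0029 -0.0017]
tilt 0.5770018719312214
```

Request:
{"api": "play_rows", "payload": {"increments": [[0.45,3,-2,6,0,0,0],[0.45,0,0,12,0,0,0],[0.45,0,0,12,0,0,0],[0.45,0,0,9,0,0,0],[0.45,0,0,4,0,0,0],[0.45,0,0,1,0,0,0],[0.45,0,0,0,0,0,0],[0.45,0,0,0,0,0,0]]}}

```text
clock: 47.15
tool_pos: [0.6485, -0.138, 0.2656]
eef_rot: [0.954, 0.098, 0.282, -0.034]
contact_force: [-0.2, -0.4, 0.0]
opening: 0.449
```

Run:
```python
from h import *
print(r.get_state()['q'].round(2))
G=M(.1065,-.005,.282);z=tilt(.58).apply([0,0,1.])
go(G+.017*z,tilt(.58)); snap('wrist','w16')
```

```text
[ 0.39  0.58 -0.2   1.94 -0.93  0.18  1.34]
t 47.15 pos [ 0.6485 -0.138   0.2656] op 0.449 F [-0.2 -0.4  0. ]
tot [ 0.4  0.2 -2.3] [-0.002  0.004 -0.014] | per row /8 [ 0.   0.  -0.3] [-0.0002  0.0005 -0.0018]
```

View pics/w16.png

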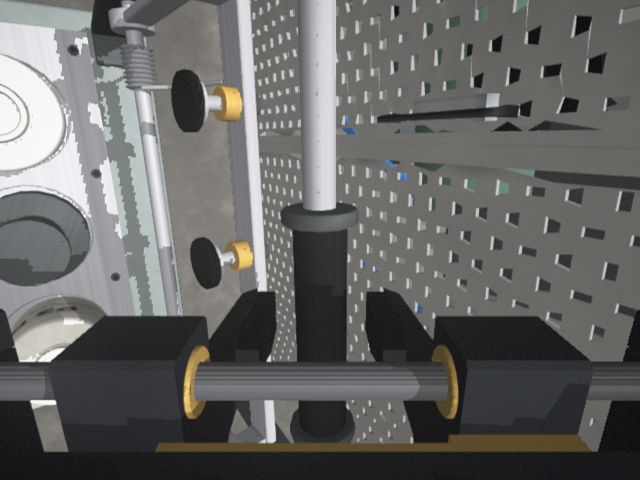

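Request:
{"api": "play_rows", "payload": {"increments": [[0.1,0,0,0,0,0,0],[0.1,0,0,0,0,0,0],[0.1,0,0,0,0,0,0],[0.1,0,0,0,0,0,0],[0.1,0,0,0,0,0,0],[0.1,0,0,0,0,0,0],[0.1,0,0,0,0,0,0],[0.1,0,0,0,0,0,0]], "grip_force": 40}}

```text
clock: 48.2
tool_pos: [0.6486, -0.1382, 0.2662]
eef_rot: [0.954, 0.098, 0.282, -0.034]
contact_force: [-0.3, 0.1, -0.3]
opening: 0.202
```

```bash
cat >> h.py <<'E'
def fstat():
    s=r.get_state();R=Ro.from_quat(s['eef_rot']).as_matrix();a=np.arcsin(R[:,2]@ex());g=s['tool_pos']-.019*R[:,2]
    d=g-S2;x=d@ex()-.08;z=d[2]-.108
    print('t',round(s['clock'],2),'tilt',a.round(3),'theta',np.arctan2(z,-x).round(3),'rad',np.hypot(x,z).round(4),'y_m',(d@ey()).round(4),'g',x.round(4)+.08,g[2].round(4),'op',s['opening'],'F ex,ey,z',[round(float(s['contact_force']@v),1) for v in (ex(),ey(),np.array([0,0,1]))],'q',s['q'].round(2))
    return a,np.arctan2(z,-x),g
def arc(th,al,rad=.175,n=8,ym=None):
    """total/rows of tool increments along arc to theta th, tilt al"""
    a,t0,g=fstat();cur=r.get_state()
    y=(g-S2)@ey() if ym is None else ym
    R=Ro.from_quat(cur['eef_rot']);p=cur['tool_pos']
    for i in range(1,n+1):
        t=t0+(th-t0)*i/n;aa=a+(al-a)*i/n
        Rn=tilt(aa);gn=M(.08-rad*np.cos(t),y,.108+rad*np.sin(t));pn=gn+.019*Rn.apply([0,0,1.])
        d=R.inv().apply(pn-p)*1000;w=(R.inv()*Rn).as_rotvec();print(i,d.round(1),w.round(3));R=Rn;p=pn
E
python3 - <<'E'
from h import *
arc(1.2,.55)
E
```

```text
t 48.2 tilt 0.577 theta 1.721 rad 0.1761 y_m -0.005 g 0.1064 0.2821 op 0.2024174377061629 F ex,ey,z [-0.3, 0.2, -0.3] q [ 0.39  0.58 -0.2   1.94 -0.93  0.18  1.34]
1 [-9.6  0.1 -6.5] [-0.001 -0.003 -0.014]
2 [-9.3 -0.  -6.7] [ 0.    -0.003  0.   ]
3 [-9.7 -0.  -6. ] [-0.    -0.003  0.   ]
4 [-10.1  -0.   -5.4] [ 0.    -0.003  0.   ]
5 [-10.5   0.   -4.7] [ 0.    -0.003  0.   ]
6 [-10.8  -0.   -3.9] [-0.    -0.003 -0.   ]
7 [-11.   -0.   -3.2] [ 0.    -0.003 -0.   ]
8 [-11.2   0.   -2.4] [-0.    -0.003  0.   ]
```

Run:
```python
from h import *
arc(1.2,.35)
```

```text
t 48.2 tilt 0.577 theta 1.721 rad 0.1761 y_m -0.005 g 0.1064 0.2821 op 0.2024174377061629 F ex,ey,z [-0.3, 0.2, -0.3] q [ 0.39  0.58 -0.2   1.94 -0.93  0.18  1.34]
1 [-10.    0.2  -6.5] [-0.001 -0.028 -0.014]
2 [-9.9 -0.  -6.5] [-0.    -0.028  0.   ]
3 [-10.5   0.   -5.6] [ 0.    -0.028  0.   ]
4 [-11.   -0.   -4.6] [ 0.    -0.028  0.   ]
5 [-11.4  -0.   -3.6] [-0.    -0.028  0.   ]
6 [-11.6   0.   -2.6] [ 0.    -0.028 -0.   ]
7 [-11.8   0.   -1.5] [-0.    -0.028 -0.   ]
8 [-11.9  -0.   -0.5] [ 0.    -0.028 -0.   ]
```

Request:
{"api": "play_rows", "payload": {"increments": [[0.1,-10,0,-6.5,0,-0.03,-0.01],[0.1,-10,0,-6.5,0,-0.03,0],[0.1,-10,0,-6,0,-0.03,0],[0.1,-10.5,0,-5,0,-0.03,0],[0.1,-11,0,-4,0,-0.03,0],[0.1,-11,0,-3,0,-0.03,0],[0.1,-11,0,-2,0,-0.03,0],[0.1,-11,0,-1,0,-0.03,0]]}}

```text
clock: 49.2
tool_pos: [0.573, -0.1541, 0.2594]
eef_rot: [0.979, 0.109, 0.174, -0.018]
contact_force: [7.7, 1.9, -1.1]
opening: 0.2
```

Run:
```python
from h import *
arc(.8,.35)
```

```text
t 49.2 tilt 0.351 theta 1.3 rad 0.1756 y_m -0.004 g 0.033 0.2772 op 0.19999844096411493 F ex,ey,z [7.9, 0.2, -1.1] q [ 0.14  0.53  0.21  1.96 -0.68  0.44  1.12]
1 [-11.   -0.1   0.1] [ 0.002 -0.     0.004]
2 [-10.9   0.    0.2] [-0. -0. -0.]
3 [-10.9   0.    0.8] [ 0. -0.  0.]
4 [-10.8  -0.    1.5] [ 0. -0. -0.]
5 [-10.7   0.    2.2] [-0. -0.  0.]
6 [-10.6  -0.    2.9] [ 0. -0. -0.]
7 [-10.4   0.    3.5] [-0. -0.  0.]
8 [-10.1  -0.    4.2] [ 0. -0. -0.]
```

Request:
{"api": "play_rows", "payload": {"increments": [[0.1,-11,0,0,0,0,0],[0.1,-11,0,0.5,0,0,0],[0.1,-11,0,1,0,0,0],[0.1,-11,0,1.5,0,0,0],[0.1,-11,0,2,0,0,0],[0.1,-11,0,3,0,0,0],[0.1,-11,0,4,0,0,0],[0.1,-10,0,4,0,0,0]]}}

```text
clock: 50.2
tool_pos: [0.5283, -0.1701, 0.2347]
eef_rot: [0.972, 0.113, 0.205, -0.009]
contact_force: [-7.7, 0.2, 21.7]
opening: 0.199
```

Run:
```python
from h import *
arc(.45,.32)
```

```text
t 50.2 tilt 0.412 theta 0.987 rad 0.1727 y_m -0.0095 g -0.015200000000000005 0.2521 op 0.19944120662717027 F ex,ey,z [-7.5, 1.9, 21.7] q [ 0.4   0.51 -0.09  2.13 -0.85  0.2   1.37]
1 [-12.1  -0.6   0.1] [ 0.023 -0.011  0.017]
2 [-11.5   0.    3.3] [ 0.    -0.011  0.   ]
3 [-11.2   0.    4.2] [-0.    -0.011 -0.   ]
4 [-10.8   0.    5. ] [ 0.    -0.011  0.   ]
5 [-10.4  -0.    5.8] [ 0.    -0.011  0.   ]
6 [-9.9 -0.   6.6] [-0.    -0.011 -0.   ]
7 [-9.4  0.   7.4] [-0.    -0.011  0.   ]
8 [-8.8 -0.   8.1] [ 0.    -0.011  0.   ]
```

Request:
{"api": "play_rows", "payload": {"increments": [[0.1,-11,0,-1,0,-0.02,0.01],[0.1,-11,0,1,0,-0.02,0],[0.1,-11,0,3,0,-0.02,0],[0.1,-11,0,4,0,-0.02,0],[0.1,-10,0,5,0,-0.01,0],[0.1,0,0,0,0,0,0],[0.1,0,0,0,0,0,0],[0.1,0,0,0,0,0,0]]}}

```text
clock: 51.2
tool_pos: [0.5046, -0.1769, 0.2144]
eef_rot: [0.977, 0.113, 0.179, -0.004]
contact_force: [0.5, 0.8, 3.7]
opening: 0.201
```

Run:
```python
from h import *
arc(.45,.32)
```

```text
t 51.2 tilt 0.358 theta 0.807 rad 0.1719 y_m -0.0109 g -0.0388 0.2322 op 0.20124287671744623 F ex,ey,z [0.7, 0.7, 3.7] q [ 0.39  0.53 -0.06  2.17 -0.83  0.18  1.37]
1 [-8.4 -0.7  0.4] [ 0.029 -0.005  0.016]
2 [-7.  -0.   3.6] [-0.    -0.005  0.   ]
3 [-6.8 -0.   3.9] [ 0.    -0.005 -0.   ]
4 [-6.6  0.   4.3] [ 0.    -0.005  0.   ]
5 [-6.4  0.   4.6] [ 0.    -0.005 -0.   ]
6 [-6.2 -0.   4.9] [ 0.    -0.005  0.   ]
7 [-5.9 -0.   5.2] [ 0.    -0.005  0.   ]
8 [-5.7 -0.   5.5] [-0.    -0.005 -0.   ]
```

Run:
```python
from h import *
arc(.45,.22,rad=.172)
im=snap('scene','s5')[:,:,::-1]; cv2.imwrite('pics/s5z.png',cv2.resize(im[100:350,260:480],None,fx=2.6,fy=2.4,interpolation=2))
```

```text
t 51.2 tilt 0.358 theta 0.807 rad 0.1719 y_m -0.0109 g -0.0388 0.2322 op 0.20124287671744623 F ex,ey,z [0.7, 0.7, 3.7] q [ 0.39  0.53 -0.06  2.17 -0.83  0.18  1.37]
1 [-7.4 -0.8  3.1] [ 0.03  -0.017  0.016]
2 [-7.1 -0.   3.6] [ 0.    -0.017 -0.   ]
3 [-6.9 -0.   4. ] [ 0.    -0.017  0.   ]
4 [-6.6 -0.   4.4] [ 0.    -0.017  0.   ]
5 [-6.3 -0.   4.8] [ 0.    -0.017 -0.   ]
6 [-6.   0.   5.2] [ 0.    -0.017  0.   ]
7 [-5.7  0.   5.5] [-0.    -0.017 -0.   ]
8 [-5.3  0.   5.8] [ 0.    -0.017  0.   ]
```

View pics/s5z.png

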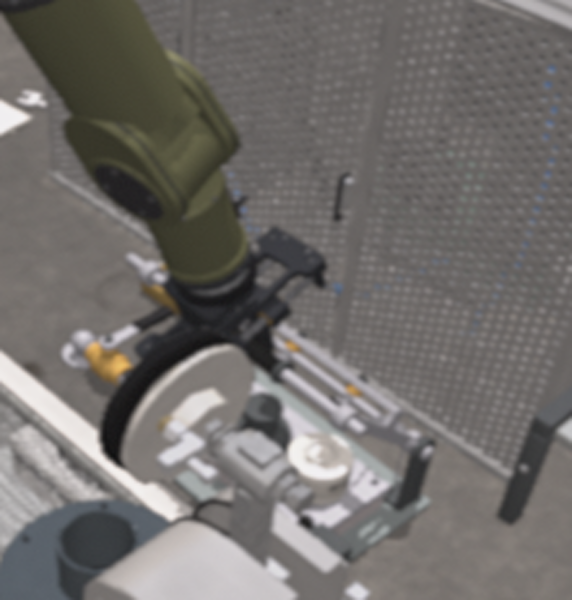

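Request:
{"api": "play_rows", "payload": {"increments": [[0.1,-8,-2,3.5,0.01,-0.02,0.01],[0.1,-8,-2,4,0.01,-0.02,0],[0.1,-7.5,-2,4.5,0.01,-0.02,0],[0.1,-7,-1,5,0,-0.02,0],[0.1,-7,0,5.5,0,-0.02,0],[0.1,-6.5,0,6,0,-0.02,0],[0.1,-6,0,6,0,-0.02,0],[0.1,-5.5,0,6,0,-0.02,0]]}}

```text
clock: 52.25
tool_pos: [0.4701, -0.1854, 0.1658]
eef_rot: [0.988, 0.11, 0.106, -0.004]
contact_force: [-0.9, 0.7, 7.6]
opening: 0.185
```

Run:
```python
from h import *
arc(.2,.15,rad=.172)
```

```text
t 52.25 tilt 0.212 theta 0.466 rad 0.1698 y_m -0.012 g -0.0717 0.1844 op 0.18544018726968245 F ex,ey,z [-0.7, 0.8, 7.6] q [ 0.29  0.62  0.09  2.17 -0.76  0.23  1.32]
1 [-5.3 -0.4  3.2] [ 0.015 -0.008  0.004]
2 [-3.5  0.   4.7] [ 0.    -0.008  0.   ]
3 [-3.3  0.   4.8] [-0.    -0.008  0.   ]
4 [-3.1 -0.   4.9] [ 0.    -0.008 -0.   ]
5 [-2.9 -0.   5. ] [ 0.    -0.008  0.   ]
6 [-2.7 -0.   5.1] [ 0.    -0.008  0.   ]
7 [-2.5  0.   5.2] [ 0.    -0.008 -0.   ]
8 [-2.2 -0.   5.3] [ 0.    -0.008  0.   ]
```

Run:
```python
from h import *
snap('wrist','w17')
im=snap('scene','s6')[:,:,::-1]; cv2.imwrite('pics/s6z.png',cv2.resize(im[160:350,280:480],None,fx=3,fy=3,interpolation=2))
```

```text
(no output)
```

View pics/w17.png

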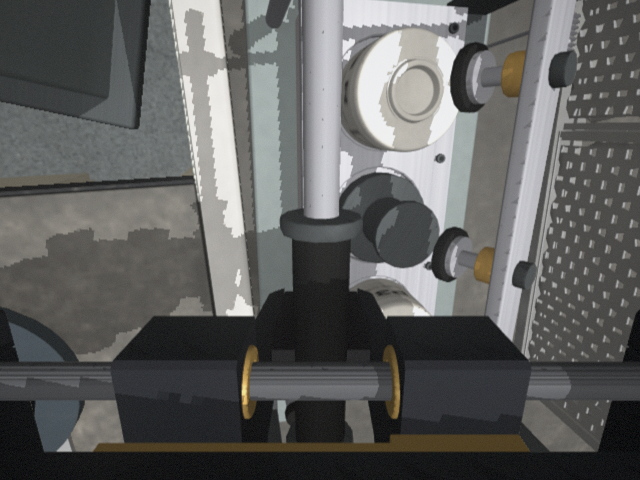

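View pics/s6z.png

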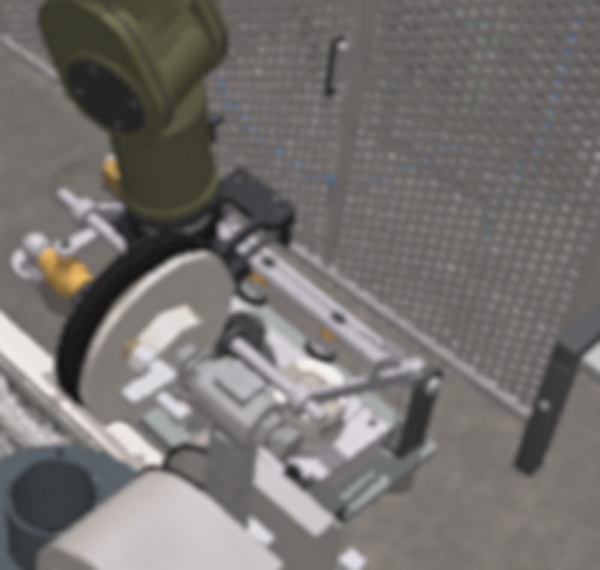

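```bash
cat >> h.py <<'E'
from scipy.optimize import brentq
def st2():
    s=r.get_state();R=Ro.from_quat(s['eef_rot']).as_matrix();a=np.arcsin(R[:,2]@ex())
    def f(o,full=False):
        d=s['tool_pos']-o*R[:,2]-S2;x=d@ex()-.08;z=d[2]-.108
        return (np.hypot(x,z),np.arctan2(z,-x),d@ey()) if full else np.hypot(x,z)-.175
    try: o=brentq(f,-.01,.09)
    except Exception as e: o=.03;print('no root',f(-.01),f(.09))
    ra,th,ym=f(o,True)
    print('t',round(s['clock'],2),'tilt',a.round(3),'off',round(o,4),'theta',th.round(3),'y_m',ym.round(4),'tcpz',s['tool_pos'][2].round(4),'op',round(s['opening'],3),'F',[round(float(s['contact_force']@v),1) for v in (ex(),ey(),np.array([0,0,1]))],'q',s['q'].round(2))
    return s,a,o,th,ym
def arc2(thn,al,o=None,n=8,ym=None):
    s,a,o0,t0,y0=st2(); o=o or o0; R=Ro.from_quat(s['eef_rot']);p=s['tool_pos'];ym=y0 if ym is None else ym
    for i in range(1,n+1):
        t=t0+(thn-t0)*i/n;aa=a+(al-a)*i/n;yy=y0+(ym-y0)*i/n;Rn=tilt(aa);pn=M(.08-.175*np.cos(t),yy,.108+.175*np.sin(t))+o*Rn.apply([0,0,1.])
        print(i,(R.inv().apply(pn-p)*1000).round(1),(R.inv()*Rn).as_rotvec().round(3));R=Rn;p=pn
E
python3 - <<'E'
from h import *
arc2(.2,.15,ym=-.006)
E
```

```text
t 52.35 tilt 0.211 off 0.0271 theta 0.5 y_m -0.0119 tcpz 0.1654 op 0.187 F [-1.7, 1.0, 8.6] q [ 0.29  0.62  0.09  2.17 -0.76  0.23  1.32]
1 [-4.4 -1.2  5. ] [ 0.015 -0.008  0.004]
2 [-4.2 -0.7  5.2] [ 0.    -0.008 -0.   ]
3 [-3.9 -0.7  5.4] [ 0.    -0.008  0.   ]
4 [-3.7 -0.7  5.6] [ 0.    -0.008  0.   ]
5 [-3.4 -0.7  5.7] [ 0.    -0.008  0.   ]
6 [-3.2 -0.7  5.9] [ 0.    -0.008 -0.   ]
7 [-2.9 -0.7  6. ] [-0.    -0.008  0.   ]
8 [-2.6 -0.7  6.1] [ 0.    -0.008 -0.   ]
```

Request:
{"api": "play_rows", "payload": {"increments": [[0.1,-4,-3,4,0.01,-0.01,0],[0.1,-4,-3,5,0.01,-0.01,0],[0.1,-4,-3,5,0,-0.01,0],[0.1,-4,-2,5,0,-0.01,0],[0.1,-4,-2,5,0,-0.01,0],[0.1,0,-2,0,0,0,0],[0.1,0,0,0,0,0,0],[0.1,0,0,0,0,0,0]]}}

```text
clock: 53.35
tool_pos: [0.4594, -0.1847, 0.1431]
eef_rot: [0.99, 0.108, 0.088, -0.0]
contact_force: [-0.7, 1.7, 7.2]
opening: 0.182
```

Run:
```python
from h import *
arc2(.15,.15,ym=-.006)
snap('wrist','w18')
```

```text
t 53.35 tilt 0.176 off 0.029 theta 0.372 y_m -0.0087 tcpz 0.1431 op 0.182 F [-0.3, 1.8, 7.2] q [ 0.29  0.66  0.08  2.19 -0.77  0.18  1.32]
1 [-2.6 -1.   4.2] [ 0.019 -0.003 -0.   ]
2 [-2.4 -0.3  4.3] [ 0.    -0.003 -0.   ]
3 [-2.3 -0.3  4.3] [ 0.    -0.003  0.   ]
4 [-2.2 -0.3  4.4] [-0.    -0.003 -0.   ]
5 [-2.  -0.3  4.5] [ 0.    -0.003  0.   ]
6 [-1.9 -0.3  4.5] [ 0.    -0.003 -0.   ]
7 [-1.8 -0.3  4.6] [ 0.    -0.003  0.   ]
8 [-1.6 -0.3  4.6] [ 0.    -0.003  0.   ]
```

View pics/w18.png

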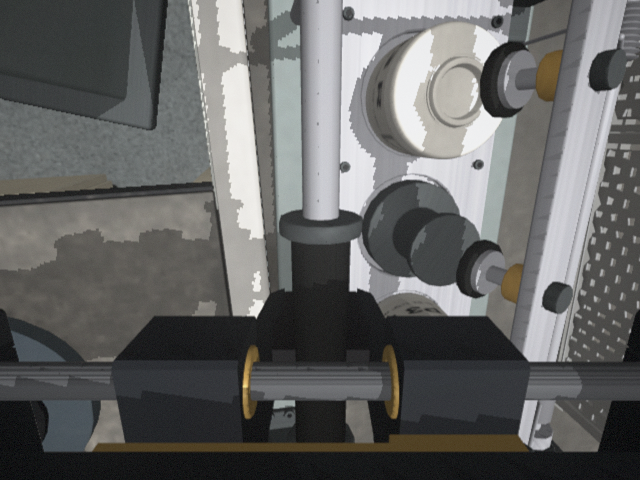

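Run:
```python
from h import *
c=cal('wrist');s=r.get_state();R=Ro.from_quat(s['eef_rot']).as_matrix();p=s['tool_pos']
Rct=c['R']@R; tct=c['R']@p+c['t']
def camat(p,q):
    R2=Ro.from_quat(q).as_matrix(); d=dict(c); d['R']=Rct@R2.T; d['t']=tct-d['R']@np.array(p); return d
def ycol(c,row,th):
    f=lambda y: proj(c,M(.08-.175*np.cos(th),y,.108+.175*np.sin(th)))[1]-row
    ys=np.linspace(-.1,.12,2000);v=np.array([f(y) for y in ys]);return ys[np.argmin(abs(v))]
c16=camat([.6485,-.138,.2656],[.954,.098,.282,-.034])
print('w16',ycol(c16,214,1.72),'now',ycol(c,223,.372), 'w13',)
c13=camat([.5003,-.177,.3982],[.918,.1,.381,-.04]); print(ycol(c13,159,1.72),ycol(c13,261,1.72))
```

```text
w16 0.04208104052026013 now 0.037568784392196075 w13
0.041750875437718854 -0.05388694347173587
```

Request:
{"api": "play_rows", "payload": {"increments": [[0.1,-3,-2,5,0.01,0,0],[0.1,-3,-2,6,0.01,0,0],[0.1,-2.5,-2,6,0,0,0],[0.1,-2.5,-1,6,0,0,0],[0.1,-2,-1,6,0,0,0],[0.1,-2,-1,6,0,0,0],[0.1,0,0,0,0,0,0],[0.1,0,0,0,0,0,0]], "grip_force": 50}}

```text
clock: 54.4
tool_pos: [0.4514, -0.1859, 0.1105]
eef_rot: [0.99, 0.106, 0.092, -0.003]
contact_force: [-2.5, -0.2, 8.7]
opening: 0.182
```

Run:
```python
from h import *
arc2(-.03,.15,ym=-.006)
```

```text
t 54.4 tilt 0.184 off 0.0313 theta 0.191 y_m -0.0083 tcpz 0.1105 op 0.182 F [-2.5, 0.3, 8.7] q [ 0.4   0.72 -0.08  2.23 -0.89  0.04  1.45]
1 [-1.8 -0.8  4.5] [ 0.015 -0.004 -0.003]
2 [-1.7 -0.3  4.6] [ 0.    -0.004 -0.   ]
3 [-1.6 -0.3  4.6] [-0.    -0.004  0.   ]
4 [-1.4 -0.3  4.7] [ 0.    -0.004  0.   ]
5 [-1.3 -0.3  4.7] [ 0.    -0.004 -0.   ]
6 [-1.1 -0.3  4.7] [ 0.    -0.004  0.   ]
7 [-1.  -0.3  4.8] [-0.    -0.004  0.   ]
8 [-0.8 -0.3  4.8] [ 0.    -0.004 -0.   ]
```

Request:
{"api": "play_rows", "payload": {"increments": [[0.1,-1.5,-1,3,0.01,-0.03,0],[0.1,-1.5,-1,5,0.01,-0.03,0],[0.1,-1.5,-1,5,0,-0.03,0],[0.1,-1.5,0,5,0,-0.02,0],[0.1,-1,0,5,0,-0.02,0],[0.1,-1,0,5,0,0,0],[0.1,0,0,0,0,0,0],[0.1,0,0,0,0,0,0]]}}

```text
clock: 55.4
tool_pos: [0.4454, -0.1876, 0.0857]
eef_rot: [0.994, 0.107, 0.027, -0.003]
contact_force: [-1.7, 1.2, 9.3]
opening: 0.183
```

Run:
```python
from h import *
arc2(-.03,.08,ym=-.006)
snap('wrist','w19')
```

```text
t 55.4 tilt 0.054 off 0.0378 theta 0.088 y_m -0.009 tcpz 0.0857 op 0.183 F [-1.4, 1.5, 9.3] q [ 0.2   0.79  0.2   2.16 -0.84  0.23  1.38]
1 [-0.2 -0.4  2.6] [ 0.001  0.003 -0.005]
2 [-0.2 -0.4  2.6] [ 0.     0.003 -0.   ]
3 [-0.2 -0.4  2.6] [-0.     0.003  0.   ]
4 [-0.1 -0.4  2.6] [-0.     0.003  0.   ]
5 [-0.1 -0.4  2.6] [0.    0.003 0.   ]
6 [-0.1 -0.4  2.6] [-0.     0.003  0.   ]
7 [-0.  -0.4  2.6] [0.    0.003 0.   ]
8 [-0.  -0.4  2.6] [-0.     0.003  0.   ]
```

View pics/w19.png

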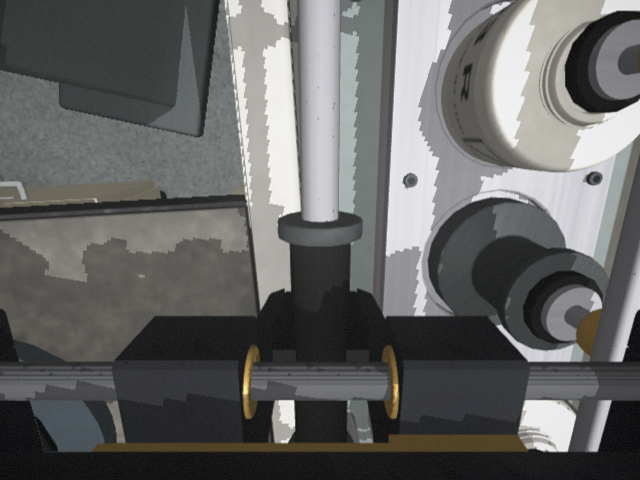

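Request:
{"api": "play_rows", "payload": {"increments": [[0.1,0,-1,3,0,0,0],[0.1,0,-1,4,0,0,0],[0.1,0,-1,4,0,0,0],[0.1,0,0,4,0,0,0],[0.1,0,0,4,0,0,0],[0.1,0,0,3,0,0,0],[0.1,0,0,1,0,0,0],[0.1,0,0,1,0,0,0]]}}

```text
clock: 56.45
tool_pos: [0.446, -0.1895, 0.0689]
eef_rot: [0.994, 0.105, 0.031, 0.002]
contact_force: [-2.2, 0.6, 16.0]
opening: 0.19
```

Run:
```python
from h import *
arc2(-.03,.08,ym=-.006)
snap('wrist','w20')
im=snap('top','t7')[:,:,::-1]; cv2.imwrite('pics/t7z.png',cv2.resize(im[150:290,270:470],None,fx=4,fy=4,interpolation=2))
im=snap('scene','s7')[:,:,::-1]; cv2.imwrite('pics/s7z.png',cv2.resize(im[160:350,280:480],None,fx=3,fy=3,interpolation=2))
```

```text
no root 0.003379459155921971 0.009706915543676559
t 56.45 tilt 0.061 off 0.03 theta -0.053 y_m -0.0107 tcpz 0.0689 op 0.19 F [-2.0, 1.0, 16.0] q [ 0.25  0.82  0.12  2.17 -0.87  0.15  1.4 ]
1 [-0.8 -0.9 -0.5] [ 0.011  0.002 -0.008]
2 [ 0.1 -0.6 -0.5] [ 0.     0.002 -0.   ]
3 [ 0.1 -0.6 -0.5] [0.    0.002 0.   ]
4 [ 0.1 -0.6 -0.5] [-0.     0.002  0.   ]
5 [ 0.1 -0.6 -0.5] [0.    0.002 0.   ]
6 [ 0.1 -0.6 -0.5] [-0.     0.002  0.   ]
7 [ 0.1 -0.6 -0.5] [ 0.     0.002 -0.   ]
8 [ 0.1 -0.6 -0.5] [ 0.     0.002 -0.   ]
```

View pics/w20.png

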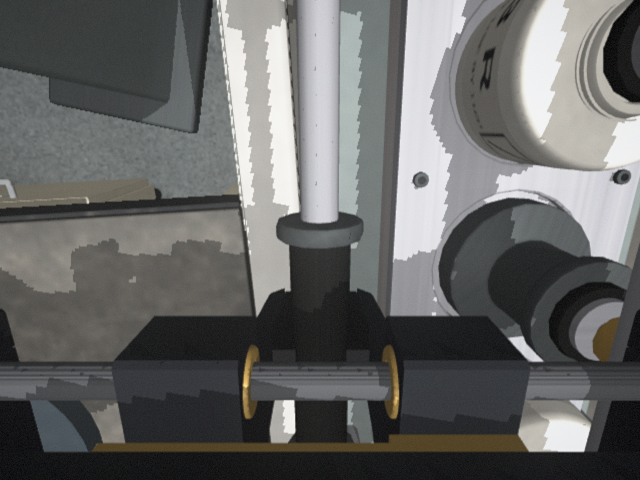

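View pics/t7z.png

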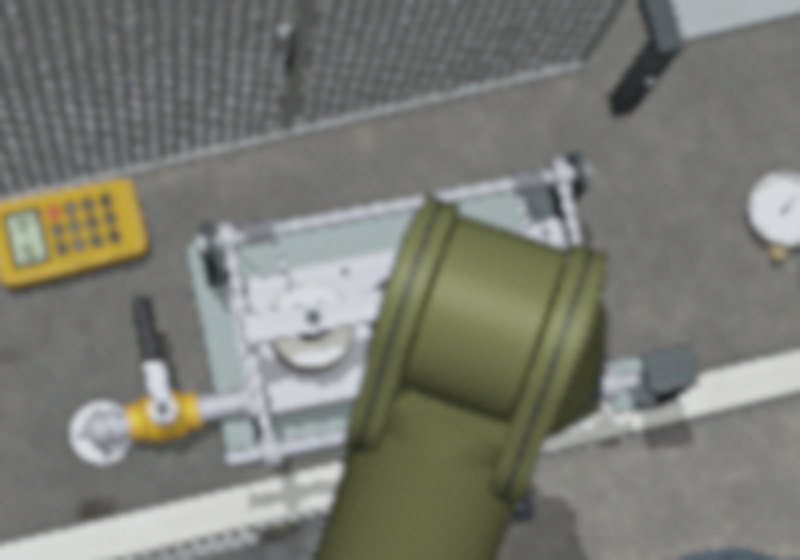

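View pics/s7z.png

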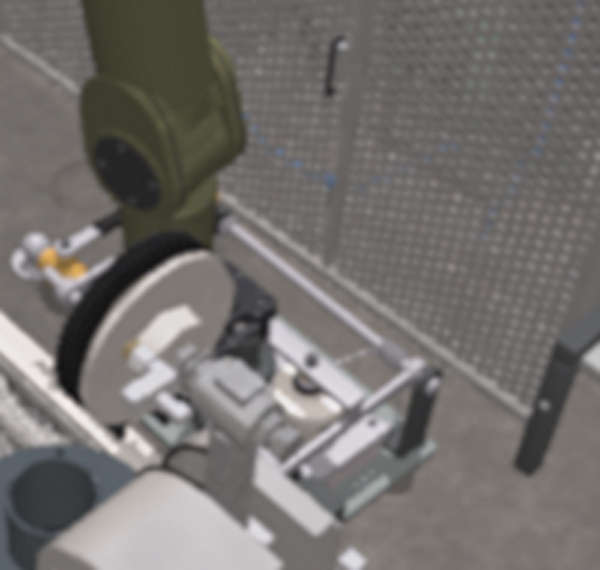

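Request:
{"api": "play_rows", "payload": {"increments": [[0.1,0,5,1,0,0,0],[0.1,0,5,1,0,0,0],[0.1,0,5,1,0,0,0],[0.1,0,5,1,0,0,0],[0.1,0,5,1,0,0,0],[0.1,0,5,1,0,0,0],[0.1,0,5,1,0,0,0],[0.1,0,5,1,0,0,0]], "grip_force": 50}}

```text
clock: 57.6
tool_pos: [0.4498, -0.2063, 0.0684]
eef_rot: [0.993, 0.112, 0.03, -0.02]
contact_force: [-4.2, 10.4, 22.7]
opening: 0.182
```

Run:
```python
from h import *
st2()
snap('wrist','w21')
im=snap('top','t8')[:,:,::-1]; cv2.imwrite('pics/t8z.png',cv2.resize(im[180:290,350:470],None,fx=6,fy=5,interpolation=2))
```

```text
no root 0.003449038463865184 0.009785743091423521
t 57.6 tilt 0.064 off 0.03 theta -0.056 y_m -0.0293 tcpz 0.0684 op 0.182 F [-1.9, 11.1, 22.7] q [ 0.29  0.83  0.15  2.12 -0.83  0.24  1.43]
```

View pics/w21.png

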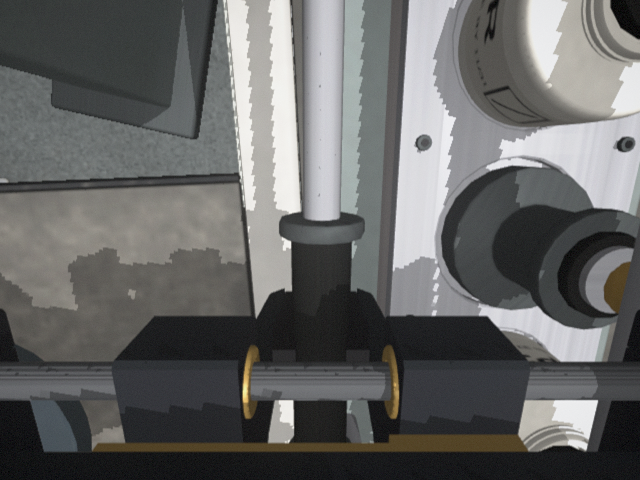

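View pics/t8z.png

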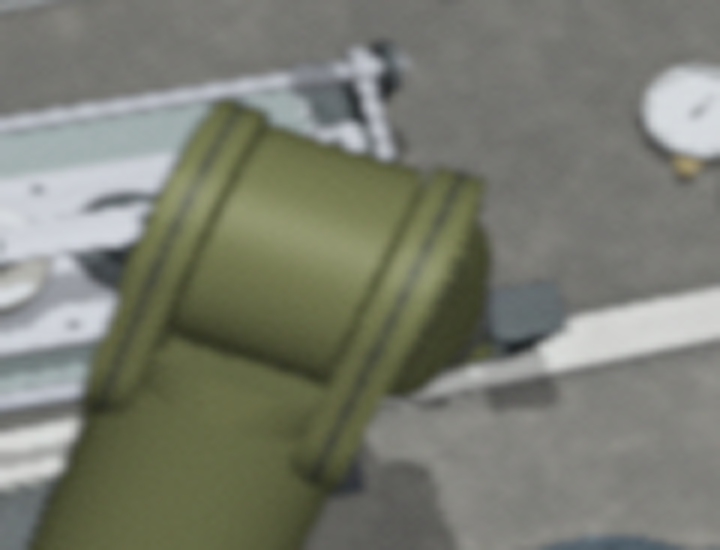

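Request:
{"api": "play_rows", "payload": {"increments": [[0.1,0,6,0,0,0,0],[0.1,0,6,0,0,0,0],[0.1,0,6,0,0,0,0],[0.1,0,6,0,0,0,0],[0.1,0,6,0,0,0,0],[0.1,0,6,0,0,0,0],[0.1,0,0,0,0,0,0],[0.1,0,0,0,0,0,0]]}}

```text
clock: 58.7
tool_pos: [0.4491, -0.204, 0.0705]
eef_rot: [0.991, 0.121, 0.024, -0.055]
contact_force: [-2.1, 0.9, 11.5]
opening: 0.185
```

Run:
```python
from h import *
st2()
snap('wrist','w22')
```

```text
no root 0.0030988285151902217 0.009934872887422841
t 58.7 tilt 0.059 off 0.03 theta -0.044 y_m -0.029 tcpz 0.0705 op 0.185 F [-1.8, 1.3, 11.5] q [ 0.31  0.84  0.17  2.08 -0.79  0.35  1.43]
```

View pics/w22.png

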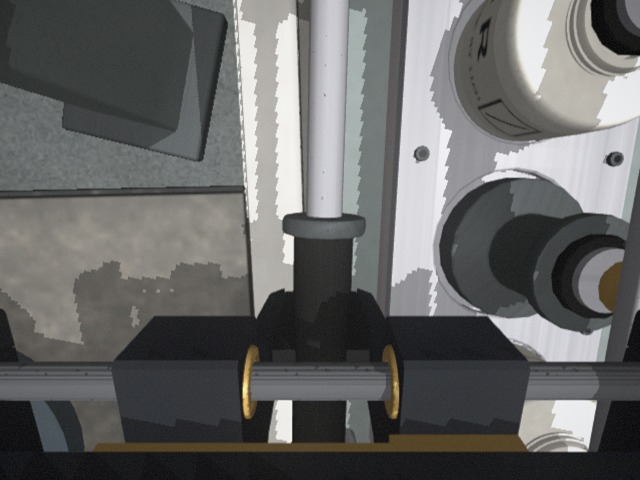

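```bash
python3 - <<'E'
from h import *
c=cal('wrist')
for off in (-.03,0,.02):
  P=lambda y: proj(c,M(.08-.175*np.cos(off),y,.108+.175*np.sin(off)))
  ys=np.linspace(-.1,.12,2000);print(off,ys[np.argmin([abs(P(y)[1]-223) for y in ys])],P(.01),'sleeve width px at',c['fx']*.028/(c['R']@M(.08-.175*np.cos(off),.01,.108+.175*np.sin(off))+c['t'])[2])
E
python3 - <<'E'
import cv2
im=cv2.imread('pics/w22.png');print(im[228,270:380].mean(1).astype(int).tolist())
E
```

```text
-0.03 0.01676838419209603 [323.50984825 242.84744711] sleeve width px at 82.6930710258747
0 0.017428714357178576 [324.39869052 245.84406087] sleeve width px at 86.29309577660288
0.02 0.01797898949474737 [325.31247879 247.99376719] sleeve width px at 88.8683155461936
[175, 176, 174, 173, 176, 176, 176, 173, 175, 176, 174, 168, 109, 61, 61, 66, 64, 68, 68, 74, 77, 77, 82, 81, 80, 83, 81, 85, 84, 88, 88, 89, 89, 90, 91, 96, 94, 95, 92, 95, 96, 98, 99, 103, 105, 106, 106, 106, 108, 108, 109, 110, 110, 115, 110, 112, 114, 115, 114, 115, 115, 115, 113, 112, 111, 108, 108, 107, 109, 106, 104, 103, 104, 102, 101, 100, 96, 96, 95, 96, 98, 95, 94, 91, 92, 87, 83, 83, 81, 78, 76, 76, 74, 72, 66, 91, 118, 119, 119, 117, 116, 118, 116, 117, 116, 116, 117, 117, 118, 115]
```

Run:
```python
from h import *
s=r.get_state()
go(s['tool_pos']-.006*ey()+[0,0,-.002],tilt(.06))
```

```text
t 58.75 pos [ 0.4491 -0.2041  0.0706] op 0.188 F [-1.5  1.1 11.5]
tot [-0.3  6.2  1.4] [-0.104 -0.     0.022] | per row /8 [-0.   0.8  0.2] [-0.0131 -0.      0.0027]
```

Request:
{"api": "play_rows", "payload": {"increments": [[0.1,0,2,1,-0.03,0,0.01],[0.1,0,3,1,-0.03,0,0.01],[0.1,0,4,1,-0.03,0,0],[0.1,0,4,1,-0.03,0,0],[0.1,0,4,1,-0.03,0,0],[0.1,0,4,1,-0.03,0,0],[0.1,0,4,0.5,-0.02,0,0],[0.1,0,4,0.5,-0.02,0,0]]}}

```text
clock: 59.75
tool_pos: [0.4507, -0.2104, 0.0688]
eef_rot: [0.992, 0.115, 0.035, 0.036]
contact_force: [-1.2, 6.6, 13.0]
opening: 0.181
```

Run:
```python
from h import *
st2()
c=cal('wrist');im=snap('wrist','w23')
s=r.get_state();go(s['tool_pos'],tilt(.06))
```

```text
no root 0.003360839938844007 0.009650081309857506
t 59.75 tilt 0.062 off 0.03 theta -0.054 y_m -0.0301 tcpz 0.0688 op 0.181 F [0.2, 6.7, 13.0] q [ 0.24  0.82  0.14  2.17 -0.87  0.08  1.42]
t 59.8 pos [ 0.4507 -0.2104  0.0688] op 0.185 F [-1.5  5.9 12.6]
tot [0. 0. 0.] [ 0.08  -0.001  0.015] | per row /8 [0. 0. 0.] [ 0.01   -0.0002  0.0019]
```

View pics/w23.png

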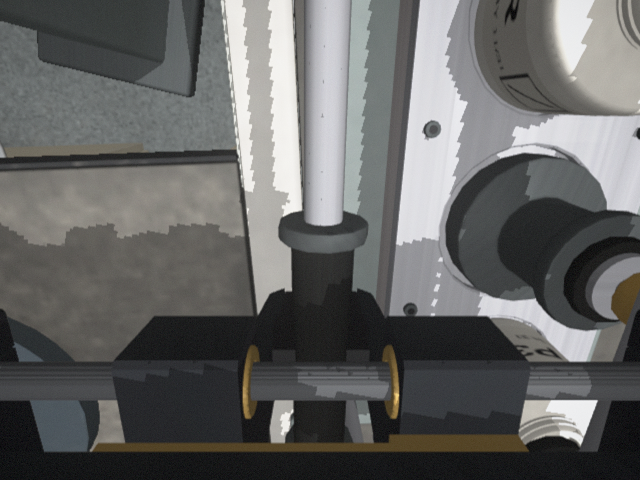

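Run:
```python
from h import *
c=cal('wrist')
for off in (-.03,0):
  P=lambda y: proj(c,M(.08-.175*np.cos(off),y,.108+.175*np.sin(off)))
  ys=np.linspace(-.1,.12,2000);print(off,ys[np.argmin([abs(P(y)[1]-224) for y in ys])],[ys[np.argmin([abs(P(y)[1]-rr) for y in ys])] for rr in (214,245)])
im=snap('top','t9')[:,:,::-1]; cv2.imwrite('pics/t9z.png',cv2.resize(im[180:290,270:390],None,fx=6,fy=5,interpolation=2))
```

```text
-0.03 0.018309154577288628 [np.float64(0.02150075037518759), np.float64(0.011375687843921956)]
0 0.020070035017508744 [np.float64(0.023041520760380185), np.float64(0.013466733366683331)]
```

View pics/t9z.png

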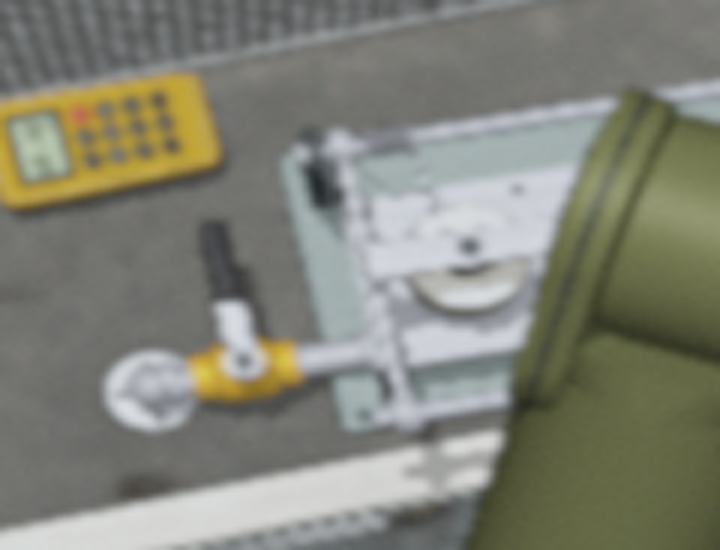

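Run:
```python
from h import *
t=cal('top')
for uv,z in (((333.0,262.4),.106),((311.25,189.2),.281)):
    p=ray(t,*uv,z);print(p,(p-S2)@ex(),(p-S2)@ey())
```

```text
[ 0.41017619 -0.03157044  0.106     ] -0.09275888832309677 0.1508856337559622
[0.59843702 0.04054725 0.281     ] 0.10667320047144056 0.18038046918677544
```

Request:
{"api": "play_rows", "payload": {"increments": [[0.1,0,-1,-1,0.02,0,0],[0.1,0,0,-1,0.02,0,0],[0.45,0,0,0,0,0,0],[0.45,0,0,0,0,0,0],[0.45,0,0,0,0,0,0],[0.45,0,0,0,0,0,0],[0.45,0,0,0,0,0,0],[0.45,0,0,0,0,0,0]]}}

```text
clock: 60.85
tool_pos: [0.4496, -0.2093, 0.0712]
eef_rot: [0.993, 0.116, 0.032, 0.016]
contact_force: [0.3, 0.4, 0.4]
opening: 0.451
```

Run:
```python
from h import *
st2(); snap('wrist','w24')
```

```text
no root 0.003524786666170593 0.011049044189185897
t 60.85 tilt 0.061 off 0.03 theta -0.039 y_m -0.03 tcpz 0.0712 op 0.451 F [0.4, 0.3, 0.4] q [ 0.25  0.82  0.16  2.15 -0.86  0.15  1.43]
```

View pics/w24.png

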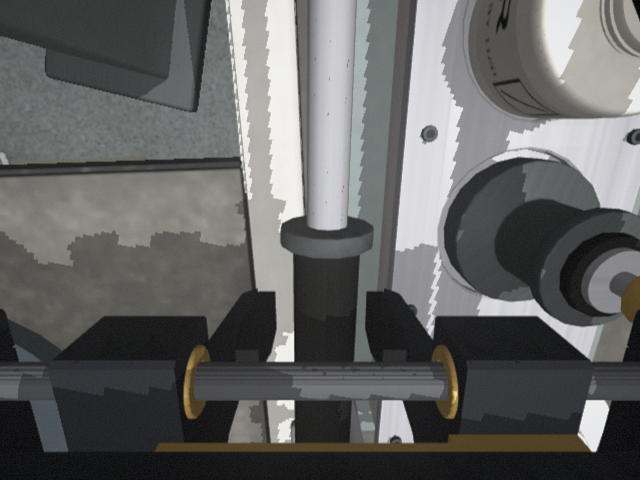

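Request:
{"api": "play_rows", "payload": {"increments": [[0.45,0,0,-8,0,0,0],[0.45,0,0,-15,0,0,0],[0.45,0,0,-20,0,0,0],[0.45,0,0,-25,0,0,0],[0.45,0,0,-30,0,0,0],[0.45,0,0,-30,0,0,0],[0.45,0,0,-20,0,0,0],[0.45,0,0,0,0,0,0]]}}

```text
clock: 61.9
tool_pos: [0.4384, -0.2048, 0.2266]
eef_rot: [0.993, 0.115, 0.033, 0.015]
contact_force: [-0.3, 0.2, 0.1]
opening: 0.45
```

Run:
```python
from h import *
st2(); snap('wrist','w25')
im=snap('scene','s9')[:,:,::-1]; cv2.imwrite('pics/s9z.png',cv2.resize(im[160:350,280:480],None,fx=3,fy=3,interpolation=2))
```

```text
no root 0.03711293359575327 0.10592441926588686
t 61.9 tilt 0.063 off 0.03 theta 0.677 y_m -0.0232 tcpz 0.2266 op 0.45 F [-0.2, 0.3, 0.1] q [-0.03  0.57  0.6   2.08 -0.61  0.58  1.23]
```

View pics/w25.png

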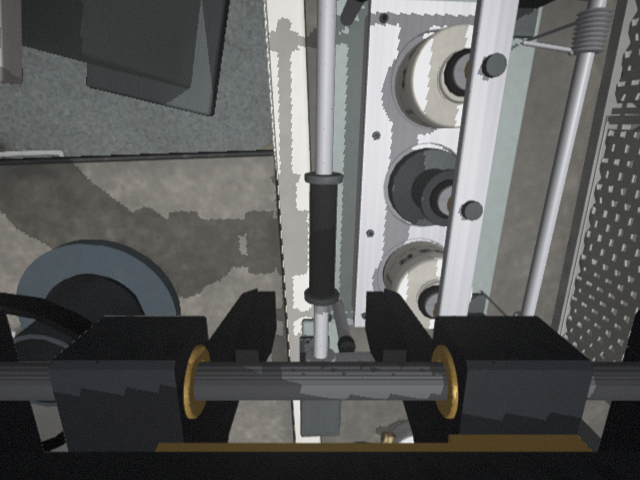

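View pics/s9z.png

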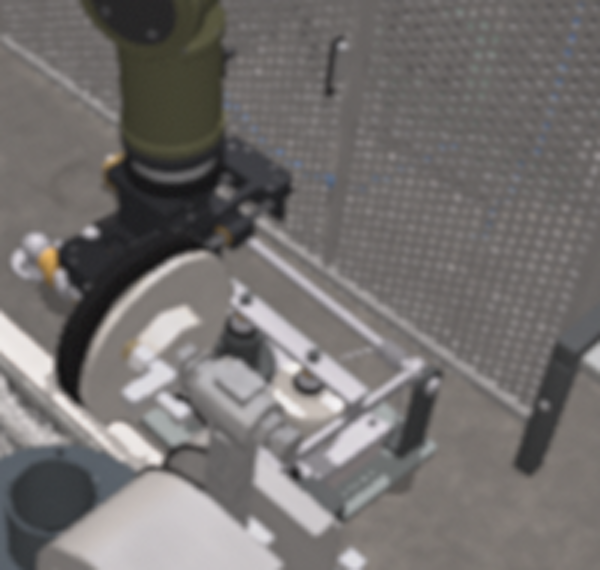

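Run:
```python
from h import *
c=cal('wrist')
for th in (.0,.02,.05):
  P=lambda y: proj(c,M(.08-.175*np.cos(th),y,.108+.175*np.sin(th)))
  ys=np.linspace(-.12,.12,2000);print(th,[ys[np.argmin([abs(P(y)[1]-rr) for y in ys])].round(4) for rr in (178,298)],P(-.03),P(.02))
st=np.array([.4463,.0420,0])
go(st+.06*ex()-.03*ey()+[0,0,.22],down())
```

```text
0.0 [np.float64(0.0165), np.float64(-0.0787)] [323.24056431 239.93632358] [324.38445089 173.03078418]
0.02 [np.float64(0.017), np.float64(-0.0769)] [323.60404382 241.40117061] [324.78562504 173.72299116]
0.05 [np.float64(0.0178), np.float64(-0.0743)] [324.3447412  243.66400822] [325.59723602 174.7958862 ]
t 62.0 pos [ 0.4378 -0.2043  0.225 ] op 0.45 F [ 1.  -0.3  0.3]
tot [ 124.2 -207.2    5. ] [ 0.075 -0.019 -1.557] | per row /8 [ 15.5 -25.9   0.6] [ 0.0093 -0.0024 -0.1947]
```

Run:
```python
from h import *
go(M(.0135,.190,.2),tilt(0))
```

```text
t 62.0 pos [ 0.4378 -0.2043  0.225 ] op 0.45 F [ 1.  -0.3  0.3]
tot [ 118.1 -213.1   24.5] [ 0.035 -0.06   0.013] | per row /8 [ 14.8 -26.6   3.1] [ 0.0044 -0.0075  0.0016]
```

Request:
{"api": "play_rows", "payload": {"increments": [[0,10,-22,0,0.01,-0.02,0.01],[0,16,-30,0,0.01,-0.02,0],[0,16,-30,0,0.01,-0.02,0],[0,16,-30,0,0,0,0],[0,16,-30,0,0,0,0],[0,16,-30,0,0,0,0],[0,10,-25,0,0,0,0],[0,0,-10,0,0,0,0]]}}

```text
clock: 63.0
tool_pos: [0.4876, 0.0262, 0.2153]
eef_rot: [0.994, 0.108, -0.008, 0.001]
contact_force: [-1.2, -0.6, -0.0]
opening: 0.008
```

Run:
```python
from h import *
go(M(.0135,.190,.1),tilt(0)); print(r.get_state()['q'].round(2)); snap('wrist','w26')
```

```text
t 63.0 pos [0.4876 0.0262 0.2153] op 0.008 F [-1.2 -0.6 -0. ]
tot [ 20.    0.3 115. ] [ 0.001  0.016 -0.002] | per row /8 [ 2.5  0.  14.4] [ 0.0001  0.002  -0.0003]
[-0.56  0.66  0.7   2.01 -0.63  0.72  0.75]
```

View pics/w26.png

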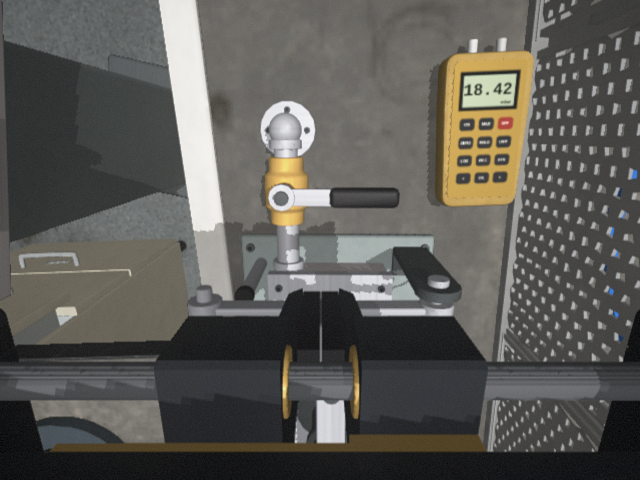

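Run:
```python
from h import *
c=cal('wrist'); print(proj(c,M(.0135,.190,.066)),'stem',ray(c,282,198,.075),'tip',ray(c,398,198,.072),'arm line',[((ray(c,u,311,.112)-S2)@ey()).round(4) for u in (250,380)])
p=ray(c,282,198,.075);print((p-S2)@ex(),(p-S2)@ey()); p=ray(c,398,198,.072);print((p-S2)@ex(),(p-S2)@ey())
```

```text
[347.06184104 228.49665824] stem [0.44822556 0.0447376  0.075     ] tip [0.53837172 0.06438163 0.072     ] arm line [np.float64(0.1369), np.float64(0.1376)]
-0.03904012677615183 0.21710470984497673
0.05322064712083885 0.21669497356778836
```

Request:
{"api": "play_rows", "payload": {"increments": [[0,14,-2,0,0,0.015,0],[0,4,0,20,0,0,0],[0,0,0,35,0,0,0],[0,0,0,40,0,0,0],[0,0,0,35,0,0,0],[0,0,0,18,0,0,0],[0,0,0,3,0,0,0],[0,0,0,0,0,0,0]]}}

```text
clock: 64.05
tool_pos: [0.5113, 0.0228, 0.0601]
eef_rot: [0.995, 0.101, 0.004, 0.002]
contact_force: [-0.2, 0.7, -0.2]
opening: 0.003
```

Run:
```python
from h import *
go(M(.0135,.190,.056),tilt(0)); s=r.get_state();d=s['tool_pos']-S2;print('m',d@ex(),d@ey(),s['q'].round(2))
```

```text
t 64.05 pos [0.5113 0.0228 0.0601] op 0.003 F [-0.2  0.7 -0.2]
tot [-4.4 -7.9  4.1] [ 0.006 -0.008 -0.017] | per row /8 [-0.6 -1.   0.5] [ 0.0007 -0.001  -0.0021]
m 0.017748074400279416 0.182004022153958 [-0.35  0.89  0.36  2.06 -0.91  0.35  0.96]
```

Request:
{"api": "play_rows", "payload": {"increments": [[0,0,-9,4,0,0,0],[0,0,-10,0,0,0,0],[0,2,-10,0,0,0,0],[0,2,-10,0,0,0,0],[0,0,-11,0,0,0,0],[0,-2,-11,0,0,0,0],[0,-5,-11,0,0,0,0],[0,-8,-10,0,0,0,0]]}}

```text
clock: 65.05
tool_pos: [0.4864, 0.1039, 0.0574]
eef_rot: [0.995, 0.1, 0.009, 0.005]
contact_force: [1.8, -1.9, -0.1]
opening: 0.006
```

Run:
```python
from h import *
go(M(-.0135,.272,.058),tilt(0)); s=r.get_state();d=s['tool_pos']-S2;print('m',d@ex(),d@ey(),s['q'].round(2))
```

```text
t 65.05 pos [0.4864 0.1039 0.0574] op 0.006 F [ 1.8 -1.9 -0.1]
tot [-24.6  -5.   -1. ] [ 0.013 -0.017 -0.018] | per row /8 [-3.1 -0.6 -0.1] [ 0.0016 -0.0021 -0.0022]
m 0.011057377421723021 0.2665531653891189 [-0.5   0.88  0.31  2.11 -0.94  0.28  0.83]
```

Request:
{"api": "play_rows", "payload": {"increments": [[0,-7,-3,0,0,0,-0.01],[0,-7,-2,0,0,0,0],[0,-7,0,0,0,0,0],[0,-7,0,0,0,0,0],[0,-7,0,0,0,0,0],[0,-7,0,0,0,0,0],[0,-7,0,0,0,0,0],[0,-7,0,0,0,0,0]]}}

```text
clock: 66.05
tool_pos: [0.4582, 0.1074, 0.0594]
eef_rot: [0.994, 0.108, 0.034, 0.002]
contact_force: [17.2, -1.8, -8.3]
opening: 0.004
```

Run:
```python
from h import *
s=r.get_state();d=s['tool_pos']-S2;print('m',d@ex(),d@ey(),s['contact_force'].round(1),s['q'].round(2));snap('wrist','w27')
```

```text
m -0.015687068352971012 0.27613430802951217 [17.2 -1.8 -8.3] [-0.39  0.83  0.08  2.22 -1.    0.04  0.88]
```

View pics/w27.png

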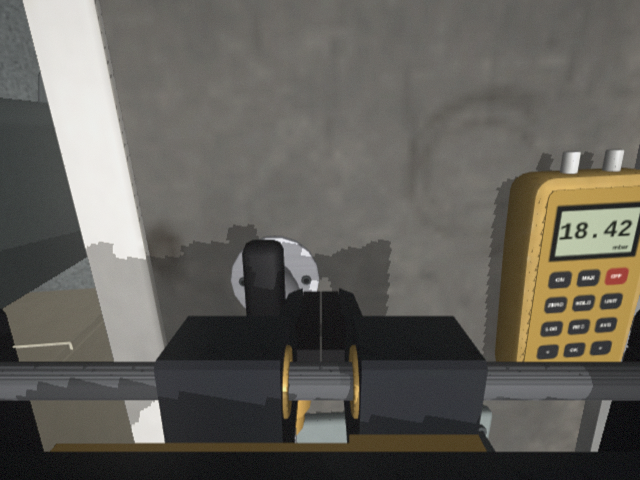

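Request:
{"api": "play_rows", "payload": {"increments": [[0,8,0,0,0,-0.02,0],[0,10,0,0,0,-0.03,0],[0,4,0,-20,0,0,0],[0,0,0,-40,0,0,0],[0,0,0,-50,0,0,0],[0,0,0,-50,0,0,0],[0,0,-30,-20,0,0,0],[0,0,-50,0,0,0,0]]}}

```text
clock: 67.1
tool_pos: [0.453, 0.1859, 0.2427]
eef_rot: [0.995, 0.101, -0.001, 0.004]
contact_force: [1.3, -0.1, -0.7]
opening: 0.004
```

Request:
{"api": "play_rows", "payload": {"increments": [[0,0,-50,0,0,0,0],[0,0,-50,0,0,0,0],[0,0,-30,0,0,0,0],[0,0,-10,0,0,0,0],[0,0,0,0,0,0,0],[0,0,0,0,0,0,0],[0,0,0,0,0,0,0],[0,0,0,0,0,0,0]]}}

```text
clock: 68.1
tool_pos: [0.418, 0.3214, 0.2385]
eef_rot: [0.995, 0.098, -0.007, 0.005]
contact_force: [-0.3, 0.2, -0.2]
opening: 0.005
```

Run:
```python
from h import *
st2()
im=snap('top','t10')[:,:,::-1]; cv2.imwrite('pics/t10z.png',cv2.resize(im[150:290,270:470],None,fx=4,fy=4,interpolation=2))
im=snap('scene','s10')[:,:,::-1]; cv2.imwrite('pics/s10z.png',cv2.resize(im[160:350,280:480],None,fx=3,fy=3,interpolation=2))
```

```text
t 68.1 tilt -0.016 off 0.0208 theta 1.044 y_m 0.4939 tcpz 0.2385 op 0.005 F [-0.3, 0.2, -0.2] q [-1.2   0.71  0.82  1.87 -0.66  0.88  0.14]
```

View pics/t10z.png

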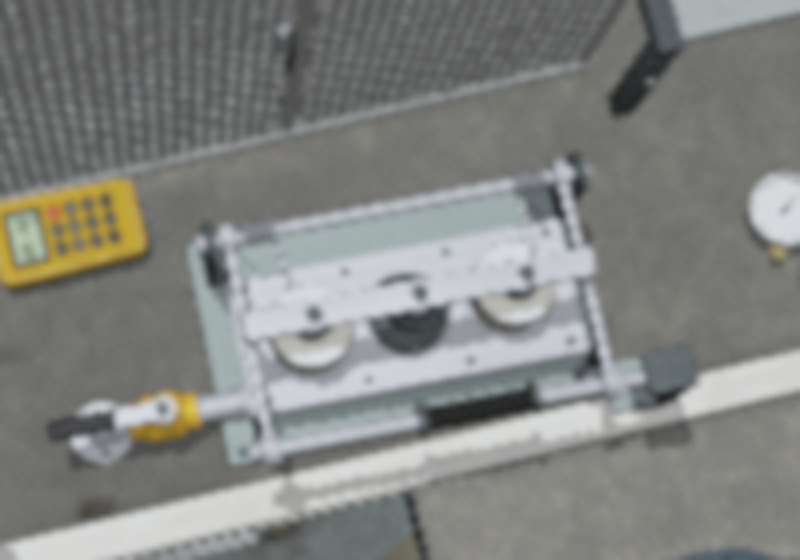

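View pics/s10z.png

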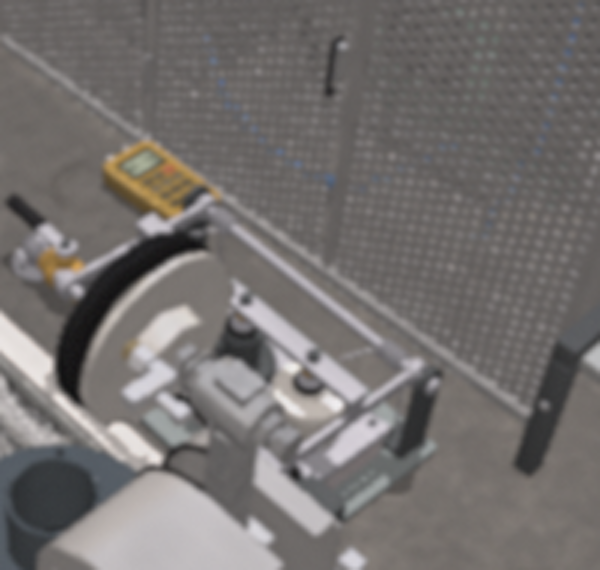

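Run:
```python
from h import *
t=cal('top');T=lambda u,v:(270+u/4,150+v/4)
a=ray(t,*T(164,409),.074);b=ray(t,*T(50,430),.068);d=b-a;print('valve',np.arctan2(d@ey(),d@ex()),np.linalg.norm(d))
for u,v in ((425,413),(540,395)): p=ray(t,*T(u,v),.111);print('sleeve ends m',(p-S2)@ex(),(p-S2)@ey())
p=ray(t,*T(268,450),.111);print('left end',(p-S2)@ey())
```

```text
valve 1.5495277550267839 0.09425462601562176
sleeve ends m -0.0914696953926556 0.010641183784671583
sleeve ends m -0.0951689306659282 -0.0823385573635831
left end 0.13885110309442936
```

The last pictures show the lever along the pipe at about 1.55 rad. The frame is down, the bolt end is under the keeper, and the seats are filled. The arm is clear.

```bash
python3 -c "
from plant import r
print(r.finish_job())"
```

```text
the job is handed in; nothing more can be done
None
```

I finished the whole sequence and handed the job in at about 68 s of the 192 s allowed; no verdict is reported.

**What I did:**
- I shut the supply valve.
- I stood the two white canisters in the right and left seats and put a steel blank in the middle one. The green look-alike and the second blank were not used.
- I swung the frame down, threw the bolt right, and turned the valve open against its stop, where the push met about 17 N.

**Last checks, from pictures with the arm clear:**
- **Valve:** the lever measures about 1.55 rad, so it is past the 1.40 needed.
- **Frame:** it stays down without the gripper. I judged this by eye and did not measure its angle after release.
- **Seats:** all three are filled. The right canister and the blank measured within 2 mm of their seat centres. The left canister was partly hidden and read about 4 mm off, though it went in without resistance.
- **Meter and gauge:** both look unmoved.

**Where the checks disagreed or went less cleanly:**
- **Bolt travel:** one camera gave about 24–25 mm and another about 29.5 mm. Both are above the 22 mm needed. It stopped against firm resistance, and the grip's final position suggests full throw, but I could not confirm that.
- **Bolt grip:** the sleeve slipped about 10 mm in the fingers on the way down, and the hand tilted slightly while I threw the bolt.
- **Wrist joints:** joints 5 and 6 came right to their range limits during the frame and valve moves.

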